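Nest the pastry cutters on their storage plates

TASK

Put the pastry cutters away, one at a time, standing upright around one another like nested rings: first the round blue ones on the middle of the round white plate, small, then medium around it, then large around both; after that the square red ones on the middle of the square white plate, small, then large around it. Every cutter must end flat on its plate and let go, and the three apple tarts standing among them must stay where they are.

Things in the scene. Friction and masses are not known exactly. Their poses are not given: they have to be found in the camera images.
- round_small: Small round pastry cutter: an upright blue plastic tube, open at both ends, outer diameter 34 mm, inner diameter 28 mm (wall 3 mm), 40 mm high, 18 to 35 g, standing on the work surface. Origin: centre of its underside; z is the tube's axis, upward. Its yaw means nothing.
- round_medium: Medium round pastry cutter: an upright blue plastic tube, open at both ends, outer diameter 50 mm, inner diameter 44 mm (wall 3 mm), 40 mm high, 25 to 49 g, standing on the work surface. Origin: centre of its underside; z is the tube's axis, upward. Its yaw means nothing.
- round_large: Large round pastry cutter: an upright blue plastic tube, open at both ends, outer diameter 66 mm, inner diameter 60 mm (wall 3 mm), 40 mm high, 32 to 63 g, standing on the work surface. Origin: centre of its underside; z is the tube's axis, upward. Its yaw means nothing.
- square_small: Small square pastry cutter: an upright red plastic frame of four walls, open at both ends, 40 x 40 mm outside, 34 x 34 mm inside (wall 3 mm), 40 mm high, 21 to 42 g, standing on the work surface. Origin: centre of its underside; x and y are square to its sides, z up its axis.
- square_large: Large square pastry cutter: an upright red plastic frame of four walls, open at both ends, 64 x 64 mm outside, 58 x 58 mm inside (wall 3 mm), 40 mm high, 32 to 63 g, standing on the work surface. Origin: centre of its underside; x and y are square to its sides, z up its axis.
- round_plate: Round storage plate: flat white disc, diameter 104 mm, 6 mm thick, fixed to the work surface. Origin: centre of its underside, on the work surface (its top is 6 mm above). z up.
- square_plate: Square storage plate: flat white slab, 104 x 104 mm, 6 mm thick, fixed to the work surface. Origin: centre of its underside, on the work surface (its top is 6 mm above); x and y are square to its sides, z up.
- tart_a: Bystander: one of three alike apple tarts in silver foil cups with yellow filling, loose, 78 mm across the rim, 36 mm high, 90 g. Origin: centre of its underside. To be left where it stands.
- tart_b: Bystander: one of three alike apple tarts in silver foil cups with yellow filling, loose, 78 mm across the rim, 36 mm high, 90 g. Origin: centre of its underside. To be left where it stands.
- tart_c: Bystander: one of three alike apple tarts in silver foil cups with yellow filling, loose, 78 mm across the rim, 36 mm high, 90 g. Origin: centre of its underside. To be left where it stands.

How it is judged:
On the way, in this order (a step that is already met when the one before it is completed fails the run):
1. the small round cutter stands on the round plate, released (horizontal distance between round_small and round_plate below 0.015 m and z of round_small in the frame of round_plate between 0.003 and 0.009 m and angle between round_small's own z axis and vertical below 0.06 rad and contact force between round_small and the fingers below 0.05 N and linear speed of round_small below 0.03 m/s), for 0.2 s.
2. the medium round cutter stands on the round plate around the small one, released (horizontal distance between round_medium and round_plate below 0.015 m and z of round_medium in the frame of round_plate between 0.003 and 0.009 m and angle between round_medium's own z axis and vertical below 0.06 rad and contact force between round_medium and the fingers below 0.05 N and linear speed of round_medium below 0.03 m/s), for 0.2 s.
3. the large round cutter stands on the round plate around the other two, released (horizontal distance between round_large and round_plate below 0.015 m and z of round_large in the frame of round_plate between 0.003 and 0.009 m and angle between round_large's own z axis and vertical below 0.06 rad and contact force between round_large and the fingers below 0.05 N and linear speed of round_large below 0.03 m/s), for 0.2 s.
4. the small square cutter stands on the square plate, released (horizontal distance between square_small and square_plate below 0.015 m and z of square_small in the frame of square_plate between 0.003 and 0.009 m and angle between square_small's own z axis and vertical below 0.06 rad and contact force between square_small and the fingers below 0.05 N and linear speed of square_small below 0.03 m/s), for 0.2 s.
5. the large square cutter stands on the square plate around the small one, released (horizontal distance between square_large and square_plate below 0.015 m and z of square_large in the frame of square_plate between 0.003 and 0.009 m and angle between square_large's own z axis and vertical below 0.06 rad and contact force between square_large and the fingers below 0.05 N and linear speed of square_large below 0.03 m/s), for 0.2 s.
At the end, for the whole second after the job is handed in: Round cutters nested flat on the round plate, square ones on the square plate: centres within 15 mm of the plate's and 12 mm of the next cutter's, undersides within 3 mm of its top, tilt below 0.06 rad, released, at rest; tarts moved under 20 mm, tilt below 0.15 rad (all of step 1 and all of step 2 and all of step 3 and all of step 4 and all of step 5 and horizontal distance between round_small and round_medium below 0.012 m and horizontal distance between round_medium and round_large below 0.012 m and horizontal distance between square_small and square_large below 0.012 m and distance of each of tart_a, tart_b, tart_c from where it was at the start of the episode below 0.02 m and angle between each of tart_a, tart_b, tart_c's own z axis and vertical below 0.15 rad); the robot touches nothing.
It fails at once if a tart (tart_a) is pushed 20 mm or more from its place, or tipped (distance of tart_a from where it was at the start of the episode above 0.02 m or angle between tart_a's own z axis and vertical above 0.15 rad).
It fails at once if a tart (tart_b) is pushed 20 mm or more from its place, or tipped (distance of tart_b from where it was at the start of the episode above 0.02 m or angle between tart_b's own z axis and vertical above 0.15 rad).
It fails at once if a tart (tart_c) is pushed 20 mm or more from its place, or tipped (distance of tart_c from where it was at the start of the episode above 0.02 m or angle between tart_c's own z axis and vertical above 0.15 rad).
It also fails if it takes over 115 s, if anything falls off the work surface, if the arm or the gripper's body presses on something with over 40 N, if the wrist force passes 120 N, or if a joint passes its speed limit or range.

ROBOT

A 6-joint arm with a two-finger parallel gripper is mounted at the origin on the work surface. World frame = base frame: x ahead of the robot, y to its left, z up, the work surface at z = 0. Lengths are in m, angles in rad, forces in N, time in s.
With the tool pointing down it reaches from about 0.35 to 0.85 m from the base axis. Payload 8.1 kg.
Tool frame: the origin (TCP) lies between the finger pads; the fingertips stand 17 mm ahead of it and the grasp point (between the pads) lies 2 mm behind it; x points along the fingers, z is the direction in which the jaws open and shut, and the axes are right-handed (so a half turn about x gives the same grasp; the last joint's range is limited). The gripper opens to 85 mm and grips with 20 to 120 N. Pads are 22 mm wide; open, the fingers measure 114 mm over their backs; the gripper's body (76 mm by 85 mm) begins 54 mm behind the grasp point. The pads swing forward as they close: fully open they stand 13 mm farther back than shut.
Start: joints at [1.145, 0.13, 1.488, -0, 1.523, -0.085], TCP at [0.201, 0.566, 0.248] pointing down, gripper open.
Joint ranges: [-2.96, 2.96], [-0.89, 2.26], [0.02, 2.5], [-1.34, 4.48], [0, 2.73], [-2.66, 2.66]. Speed limits (rad/s): [2.39, 2.39, 2.79, 3.14, 3.14, 3.14].

INTERFACE

Orientations are given as a unit quaternion [w, x, y, z].
In Python, from workcell import manip gives the robot as it stands. The module is installed in compiled form; this text tells all that it offers.
- The arm moves only by the tool step_arm, never from a script. Its argument "steps" is one flat list of numbers, 7 for each row, row after row: the turn, a rotation vector about the tool's x, y, z in degrees, then the shift along the tool's x, y, z in m, then the gripper command: -1 is fully open, 1 is shut, values between are in proportion. In form: [rx, ry, rz, dx, dy, dz, grip, rx, ry, rz, dx, dy, dz, grip, ...]. A call has 1 to 20 rows; each row shifts and turns the pose as measured when the row begins, along the tool's axes as they then stand; what a row does not reach is not made up. A row lasts 1/12 s, in which the tool goes at most 41.7 mm and 7.16 degrees, less where a joint would pass 70% of its speed; a pose out of reach is approached as far as the arm can. A call is refused whole if a number of a shift passes 0.0417 or a number of a turn 7.16, either way. A call with a gripper value outside its range is refused whole. The fingers move at their own pace and stop on an object; the grip force is fixed at half the most. Time passes only in rows, so rows that do not move let the fingers close. It gives the time, the measured TCP pose, the force and the opening at its end, in the units of the state.
- manip.get_state(): the state, without advancing time (a new reading comes with each control period).
- manip.camera(name): name is "scene" or "top" or "wrist"; returns a dict with "color" (384x512x3 uint8, red, green, blue), "z_map" (384x512 float32, m along the optical axis (not along the pixel's ray), 0 where there is no reading), "K" (3x3 intrinsics, pixels), "origin" and "orientation" of the camera in the world; the wrist camera has in their place "mount" (4x4, takes a point from camera to tool coordinates, whose origin is the TCP and whose axes are the tool frame's). Camera axes: x right, y down, z forward; pixel columns grow to the right and rows downward; lengths in m; the calibration is good to about 2 mm. A picture is of the moment at which its call begins: read the wrist's pose just before it.
- manip.sign_off(): hands the job in, once; it reports no verdict.
Trained networks look in the newest picture that a camera, given by its name, has taken for a name from the list of things; names that differ only in an ending like _2 or _b are one class to them, and where a whole thing is asked for, a point or a joint stands for the part that bears it (a point fixed in the world has none). Each returns a list of dicts, best first, with "confidence" (0 to 1); they miss things now and then, are a little off and sometimes report something else, mostly with a low value. They report only what shows in the picture. A call takes as long as a camera call.
- manip.look_for(camera, label): "box" ([left, top, width, height] in pixels, round what is visible of it).
- manip.silhouettes(camera, label): "mask" (384x512 bool, what is visible of it) and "box" ([left, top, width, height] in pixels, round what is visible of it).
- manip.pinpoint(camera, label): "location" ([row, column] in pixels: a listed point, or the origin of a listed thing).
The state is a dict: "time_s": time; "q": joint angles; "joint_vel": joint speeds; "effort": joint torques, N m; "position": TCP position; "orientation": TCP orientation; "contact_force": force on the tool from outside, world axes, zero at the start; "wrist_torque": the same for the moment, N m; "opening": finger opening in m.
Only numpy, scipy, OpenCV 4.12 (cv2) and the standard library are available. Lean on these libraries where they do the work, as an engineer would, in place of code of your own. Each camera call takes 0.05 s, during which the arm holds its last target.

## Working session

There is one attempt and no reset: what is moved stays moved. The work goes in short steps, Python scripts to look and compute and a tool call to move; the robot and the scene stay as the last step left them, time stands still between calls to the robot, and variables do not carry over. Pictures are saved under pics/ and viewed, and the job is handed in when it is done.

Besides the shell and the picture viewer there is one more tool, called after ">>>" by a JSON object that holds its "name" and its "arguments", one argument or row to a line. step_arm: Moves the arm, as the interface text tells. Its arguments: {"type":"object","properties":{"steps":{"type":"array"}},"required":["steps"]}

```bash
mkdir -p pics; cat > h.py <<'E'
import numpy as np, cv2
from scipy.spatial.transform import Rotation as R
from workcell import manip
def rot(q): return R.from_quat([q[1],q[2],q[3],q[0]])
def pts(c,s=None):
    K=c['K'];z=c['z_map'];v,u=np.mgrid[:384,:512]
    P=np.stack([(u-K[0,2])/K[0,0]*z,(v-K[1,2])/K[1,1]*z,z],-1)
    if 'mount' in c:
        M=np.array(c['mount']);P=P@M[:3,:3].T+M[:3,3]
        return P@rot(s['orientation']).as_matrix().T+np.array(s['position'])
    o=np.array(c['orientation'])
    m=rot(o).as_matrix() if o.shape==(4,) else o
    return P@m.T+np.array(c['origin'])
def save(c,n): cv2.imwrite('pics/'+n,c['color'][:,:,::-1])
E
python3 - <<'E'
from h import *
s=manip.get_state();print(s)
a=manip.camera('top');save(a,'top0.png');b=manip.camera('scene');save(b,'scene0.png')
print(a['K'],a['origin'],a['orientation'],b['origin'])
np.savez('top0.npz',P=pts(a),c=a['color'])
P=pts(a)
for l in ['round_small','round_medium','round_large','square_small','square_large','round_plate','square_plate','tart_a']:
    for d in manip.silhouettes('top',l):
        m=d['mask']&(a['z_map']>0);p=P[m]
        lo=np.percentile(p,1,axis=0);hi=np.percentile(p,99,axis=0)
        print(l,round(d['confidence'],2),d['box'],'mid',((lo+hi)/2).round(4),'ext',(hi-lo).round(4))
E
```

```text
{'time_s': 0.0, 'q': array([ 1.14461054e+00,  1.31153288e-01,  1.48928557e+00,  2.44362571e-05,
        1.52298666e+00, -8.54124241e-02]), 'joint_vel': array([ 1.17244719e-03, -1.71324673e-03,  3.93664940e-05,  1.91099356e-04,
        1.79094776e-03,  1.74883867e-03]), 'effort': array([ 2.95771300e-03, -5.69392061e+01, -5.00558710e+01,  5.93634786e-05,
        1.49261701e-02, -2.13213946e-05]), 'position': array([0.20029399, 0.56503525, 0.24724565]), 'orientation': array([ 0.57697776, -0.40829732,  0.57810496,  0.40765748]), 'contact_force': array([4.31269480e-04, 3.37339757e-01, 9.62684184e-01]), 'wrist_torque': array([0.00145143, 0.04844291, 0.01325254]), 'opening': 0.08578101939466473}
[[414.83727955   0.         251.16925511]
 [  0.         414.83727955 189.50946939]
 [  0.           0.           1.        ]] [0.29559161 0.01177338 1.2551081 ] [-0.06306322  0.70618079 -0.70187556  0.06857413] [1.18543242 0.35226026 0.74093869]
round_small 0.65 [376.3, 182.6, 23.9, 23.5] mid [ 0.5157 -0.3984  0.0188] ext [0.0683 0.0712 0.0417]
round_small 0.53 [350.5, 250.0, 17.1, 13.6] mid [ 0.3417 -0.3254  0.0188] ext [0.0442 0.0598 0.046 ]
round_small 0.46 [110.9, 187.1, 15.5, 11.1] mid [0.5169 0.4015 0.0195] ext [0.0388 0.0357 0.0476]
round_medium 0.51 [349.6, 248.9, 20.5, 13.1] mid [ 0.3362 -0.3193  0.0217] ext [0.0333 0.0479 0.0385]
square_large 0.59 [295.7, 200.8, 22.7, 30.9] mid [ 0.4544 -0.1641  0.0197] ext [0.0865 0.065  0.0503]
round_plate 0.62 [182.0, 151.4, 32.1, 33.4] mid [0.6009 0.1695 0.0045] ext [0.096  0.0948 0.0117]
square_plate 0.77 [304.5, 144.9, 37.4, 41.8] mid [ 0.6139 -0.2199  0.0041] ext [0.1149 0.1163 0.0124]
tart_a 0.95 [186.4, 211.7, 24.6, 25.2] mid [0.4309 0.1575 0.0288] ext [0.0709 0.0714 0.0197]
tart_a 0.7 [242.4, 135.1, 24.4, 21.8] mid [ 0.6613 -0.0055  0.0234] ext [0.0702 0.0684 0.0322]
tart_a 0.67 [373.4, 183.7, 23.5, 24.2] mid [ 0.5182 -0.3972  0.0313] ext [0.0681 0.0688 0.017 ]
```

```bash
python3 - <<'E'
from h import *
c=np.load('top0.npz')['c'];im=c[110:290,80:420,::-1]
cv2.imwrite('pics/top0z.png',cv2.resize(im,None,fx=2.3,fy=2.3,interpolation=2))
E
```

```text
(no output)
```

View pics/scene0.png

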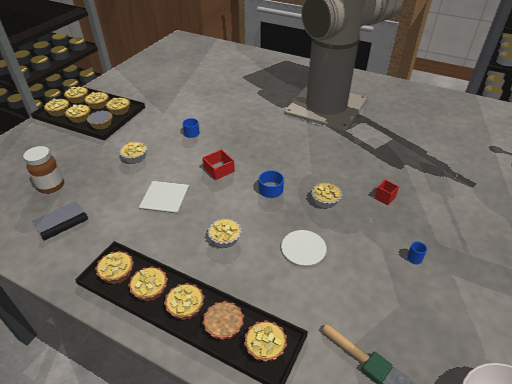

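View pics/top0.png

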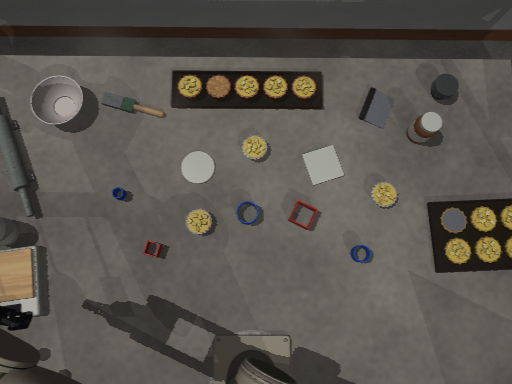

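The top picture shows the small round at (119,193), medium round (361,254), large round (248,213), small square (152,249), large square (304,214), round plate (198,167) and square plate (323,165). The network mixed up some of the round labels, so I'll fit shapes by colour instead.

```bash
cat >> h.py <<'E'
from scipy.ndimage import label as lab
from scipy.optimize import least_squares
def color_mask(c,k):
    h=cv2.cvtColor(c,cv2.COLOR_RGB2HSV).astype(int);H,S,V=h[...,0],h[...,1],h[...,2]
    if k=='blue': return (H>100)&(H<130)&(S>140)&(V>40)
    if k=='red': return ((H<8)|(H>172))&(S>150)&(V>50)
def circ(p):
    r=least_squares(lambda x:np.hypot(p[:,0]-x[0],p[:,1]-x[1])-x[2],[*p.mean(0)[:2],.025],loss='soft_l1',f_scale=.002)
    return r.x,np.sqrt(np.mean(r.fun**2))
def sq(p):
    best=None
    for t in np.radians(np.arange(-45,45,.5)):
        q=p[:,:2]@np.array([[np.cos(t),-np.sin(t)],[np.sin(t),np.cos(t)]])
        lo=np.percentile(q,2,axis=0);hi=np.percentile(q,98,axis=0)
        m=(lo+hi)/2;h=(hi-lo)/2
        d=np.minimum(np.abs(np.abs(q[:,0]-m[0])-h[0]),np.abs(np.abs(q[:,1]-m[1])-h[1])).mean()
        if best is None or d<best[0]:
            best=(d,np.degrees(t),np.array([[np.cos(t),-np.sin(t)],[np.sin(t),np.cos(t)]])@m,hi-lo)
    return best
E
python3 - <<'E'
from h import *
z=np.load('top0.npz');P=z['P'];c=z['c']
for k in ['blue','red']:
    L,n=lab(cv2.dilate(color_mask(c,k).astype(np.uint8),np.ones((2,2))))
    for i in range(1,n+1):
        m=L==i
        if m.sum()<25: continue
        p=P[m];rim=p[(p[:,2]>.03)&(p[:,2]<.05)]
        v,u=np.nonzero(m);print(k,m.sum(),u.mean().round(),v.mean().round(),len(rim))
        if len(rim)<10: continue
        if k=='blue':print('  circ',*[np.round(x,4) for x in circ(rim)])
        print('  sq',[np.round(x,4) for x in sq(rim)])
# plates
g=P[...,2]
for n,(u,v) in dict(rp=(198,167),sp=(323,165)).items():
    m=np.zeros(g.shape,bool);m[v-28:v+28,u-28:u+28]=1
    m&=(c.min(-1)>170);p=P[m]
    print(n,p.mean(0).round(4), cv2.minAreaRect((p[:,:2]*1000).astype(np.float32)))
E
```

```text
blue 147 119.0 194.0 53
  circ [0.5133 0.4    0.0153] 0.0011
  sq [np.float64(0.0018), np.float64(19.0), array([0.5136, 0.3998]), array([0.0312, 0.0307])]
blue 190 248.0 212.0 84
  circ [0.458  0.0139 0.0312] 0.001
  sq [np.float64(0.0032), np.float64(0.5), array([0.459 , 0.0134]), array([0.0629, 0.0621])]
blue 212 361.0 254.0 75
  circ [ 0.3394 -0.3197  0.0233] 0.0011
  sq [np.float64(0.0026), np.float64(2.0), array([ 0.3396, -0.3196]), array([0.0461, 0.0477])]
red 288 303.0 215.0 114
  sq [np.float64(0.0015), np.float64(-26.0), array([ 0.4528, -0.1512]), array([0.0639, 0.0636])]
red 165 153.0 249.0 69
  sq [np.float64(0.0013), np.float64(-16.5), array([0.3496, 0.2906]), array([0.0391, 0.0395])]
rp [nan nan nan] ((0.0, 0.0), (0.0, 0.0), 0.0)
sp [nan nan nan] ((0.0, 0.0), (0.0, 0.0), 0.0)<stdin>:18: RuntimeWarning: Mean of empty slice.
  ret = um.true_divide(
```

View pics/top0z.png

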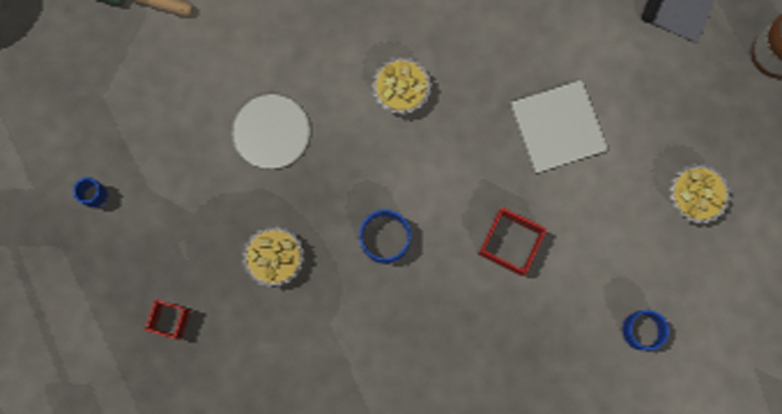

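```bash
python3 - <<'E'
from h import *
z=np.load('top0.npz');P=z['P'];c=z['c']
print(c[167,198],c[165,323],c[180,280])
for n,(u,v) in dict(rp=(198,167),sp=(323,165)).items():
    m=np.zeros(c.shape[:2],bool);m[v-28:v+28,u-28:u+28]=1
    m&=(c.min(-1)>135);L,_=lab(m);m=L==L[v,u];p=P[m]
    print(n,m.sum(),p.mean(0).round(4), cv2.minAreaRect((p[:,:2]*1000).astype(np.float32)),sq(p)[1:])
s=manip.get_state()
print(rot(s['orientation']).as_matrix().round(3))
c=manip.camera('wrist');print(c['mount'].round(3),c['K'])
save(c,'w0.png')
E
```

```text
[166 167 158] [163 164 156] [110 106  99]
rp 823 [0.5999 0.1684 0.0137] ((484.809326171875, 85.36490631103516), (393.1807861328125, 101.41510772705078), 35.71565628051758) (np.float64(20.0), array([0.60170076, 0.16955475]), array([0.09268262, 0.0909649 ]))
sp 1045 [ 0.6102 -0.218   0.0121] ((501.02752685546875, -104.262939453125), (131.49456787109375, 453.1914978027344), 44.360748291015625) (np.float64(17.0), array([ 0.61209457, -0.21926937]), array([0.09824158, 0.09799133]))
[[-0.    -0.942  0.334]
 [-0.     0.334  0.942]
 [-1.     0.    -0.   ]]
[[-0.    -0.262  0.965 -0.126]
 [-0.    -0.965 -0.262  0.067]
 [ 1.    -0.    -0.    -0.001]
 [ 0.     0.     0.     1.   ]] [[322.56120216   0.         254.5140514 ]
 [  0.         322.56120216 190.7118705 ]
 [  0.           0.           1.        ]]
```

View pics/w0.png

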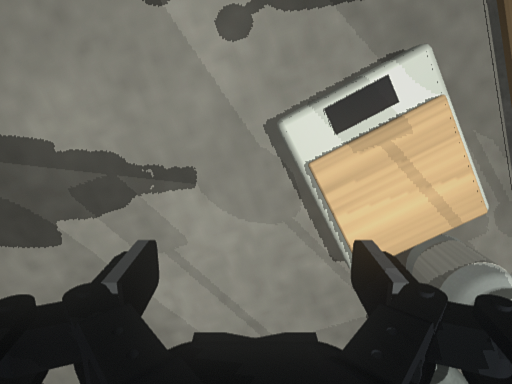

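>>> {"name": "step_arm", "arguments": {
  "steps": [0,0,0,0.005,-0.035,-0.005,-1,0,0,0,0.005,-0.035,-0.005,-1,0,0,0,0.005,-0.035,-0.005,-1,0,0,0,0.005,-0.035,-0.005,-1,0,0,0,0.005,-0.035,-0.005,-1,0,0,0,0.005,-0.035,-0.005,-1,0,0,0,0.005,-0.035,-0.005,-1,0,0,0,0.005,-0.035,-0.005,-1,0,0,0,0.005,-0.035,-0.005,-1,0,0,0,0.005,-0.035,-0.005,-1,0,0,0,0,0,0,-1]
}}

```text
time_s: 1.47
position: [0.5255, 0.3971, 0.1972]
orientation: [0.577, -0.41, 0.574, 0.411]
contact_force: [0.0, -0.1, 0.3]
opening: 0.0853
```

```bash
cat >> h.py <<'E'
def plan(x,y,z=None,yaw=None):
    s=manip.get_state();Rm=rot(s['orientation']).as_matrix();p=s['position']
    cy=np.degrees(np.arctan2(Rm[1,2],Rm[0,2]))
    d=Rm.T@(np.array([x,y,p[2] if z is None else z])-p)
    print('t %.2f pos'%s['time_s'],p.round(4),'jawyaw %.1f tilt %.2f'%(cy,np.degrees(np.arccos(-Rm[2,0]))),'open %.4f'%s['opening'],'F',s['contact_force'].round(1))
    print('  tool shift mm',(d*1000).round(1), '' if yaw is None else 'rx %.1f'%(-((yaw-cy+90)%180-90)), 'q6 %.2f'%s['q'][5])
def wristfind(k,zmin=.03,zmax=.055,shape='c',near=None):
    s=manip.get_state();c=manip.camera('wrist');P=pts(c,s);m=color_mask(c['color'],k)&(c['z_map']>0)
    m&=(P[...,2]>zmin)&(P[...,2]<zmax)
    if near is not None: m&=np.hypot(P[...,0]-near[0],P[...,1]-near[1])<near[2]
    p=P[m];print('n',len(p),'z %.4f'%np.median(p[:,2]) if len(p) else '')
    if len(p)>10:
        if shape=='c': print('circ',*[np.round(x,4) for x in circ(p)])
        else: print('sq',[np.round(x,4) for x in sq(p)])
    return c,P,m
def plates(s,c):
    pass
E
python3 - <<'E'
from h import *
plan(.5133,.4)
c,P,m=wristfind('blue',.036,.046,near=(.5133,.4,.05));save(c,'w1.png')
# plates from top by ray at z=.006
z=np.load('top0.npz');C=z['c'];a=manip.camera('top');K=a['K'];M=rot(a['orientation']).as_matrix();o=a['origin']
for n,(u,v) in dict(rp=(198,167),sp=(323,165)).items():
    mm=np.zeros(C.shape[:2],bool);mm[v-28:v+28,u-28:u+28]=1
    mm&=(C.min(-1)>135);L,_=lab(mm);mm=L==L[v,u]
    vv,uu=np.nonzero(mm);r=np.stack([(uu-K[0,2])/K[0,0],(vv-K[1,2])/K[1,1],np.ones(len(uu))],-1)@M.T
    p=o+r*((.006-o[2])/r[:,2])[:,None]
    print(n,p.mean(0).round(4),cv2.minAreaRect((p[:,:2]*1000).astype(np.float32)))
E
```

```text
t 1.47 pos [0.5255 0.3971 0.1972] jawyaw 71.0 tilt 0.30 open 0.0853 F [ 0.  -0.1  0.3]
  tool shift mm [-0.  12.5 -1.2]  q6 -0.67
n 360 z 0.0399
circ [0.5144 0.402  0.0151] 0.0008
rp [0.6018 0.1695 0.006 ] ((602.8546752929688, 170.43392944335938), (98.625244140625, 99.03910064697266), 0.4427485764026642)
sp [ 0.6118 -0.2192  0.006 ] ((612.2133178710938, -219.25393676757812), (101.60285186767578, 102.01964569091797), 18.370302200317383)
```

View pics/w1.png

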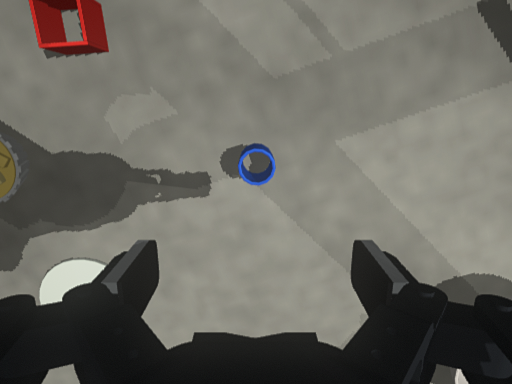

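The wrist picture shows the small blue ring at (257,166). The wrist and top estimates agree to 2 mm, so I'm going down to grasp.

>>> {"name": "step_arm", "arguments": {
  "steps": [0,0,0,0,0.0122,0,-1,0,0,0,0.04,0,0,-1,0,0,0,0.04,0,0,-1,0,0,0,0.04,0,0,-1,0,0,0,0.03,0,0,-1,0,0,0,0.022,0,0,-1,0,0,0,0,0,0,0.5,0,0,0,0,0,0,0.5,0,0,0,0,0,0,0.5,0,0,0,0,0,0,0.5,0,0,0,0,0,0,0.5,0,0,0,0,0,0,0.5]
}}

```text
time_s: 2.57
position: [0.4998, 0.4225, 0.0356]
orientation: [0.58, -0.412, 0.564, 0.419]
contact_force: [0.8, 0.5, 0.3]
opening: 0.0215
```

```bash
python3 - <<'E'
from h import *
plan(.602,.1695,.1)
c=manip.camera('wrist');save(c,'w2.png')
E
```

```text
t 2.57 pos [0.4998 0.4225 0.0356] jawyaw 72.0 tilt 1.42 open 0.0215 F [0.8 0.5 0.3]
  tool shift mm [ -68.4 -175.9 -207.3]  q6 -0.64
```

View pics/w2.png

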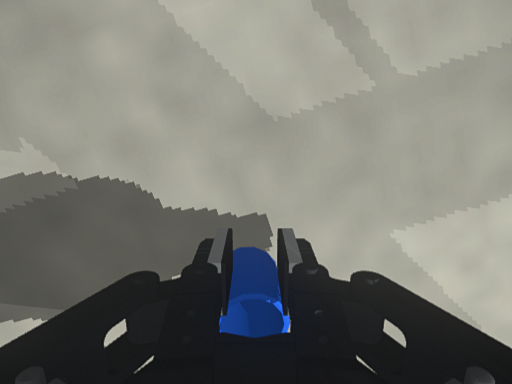

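It missed: the fingers closed to their commanded 21 mm beside the tube, which shows below them at (255,290). The TCP had drifted about 25 mm from coasting. I'll open, lift, settle and look again.

>>> {"name": "step_arm", "arguments": {
  "steps": [0,0,0,0,0,0,-1,0,0,0,0,0,0,-1,0,0,0,0,0,0,-1,0,0,0,0,0,0,-1,0,0,0,0,0,0,-1,0,0,0,-0.02,0,0,-1,0,0,0,-0.03,0,0,-1,0,0,0,-0.03,0,0,-1,0,0,0,-0.03,0,0,-1,0,0,0,-0.02,0,0,-1,0,0,0,0,0,0,-1,0,0,0,0,0,0,-1]
}}

```text
time_s: 3.62
position: [0.4985, 0.4179, 0.1704]
orientation: [0.58, -0.411, 0.565, 0.418]
contact_force: [-0.1, -0.2, -1.0]
opening: 0.0851
```

```bash
python3 - <<'E'
from h import *
plan(.5144,.401,.15)
c,P,m=wristfind('blue',.02,.07,near=(.5133,.4,.08));save(c,'w3.png')
plan(.5144,.401,.15)
E
```

```text
t 3.62 pos [0.4985 0.4179 0.1704] jawyaw 71.8 tilt 1.31 open 0.0851 F [-0.1 -0.2 -1. ]
  tool shift mm [ 20.3 -20.3 -11.5]  q6 -0.64
n 819 z 0.0378
circ [0.5196 0.4105 0.0152] 0.0008
t 3.67 pos [0.4986 0.418  0.1705] jawyaw 71.8 tilt 1.33 open 0.0854 F [ 0.5 -0.8  0.6]
  tool shift mm [ 20.3 -20.2 -11.7]  q6 -0.64
```

View pics/w3.png

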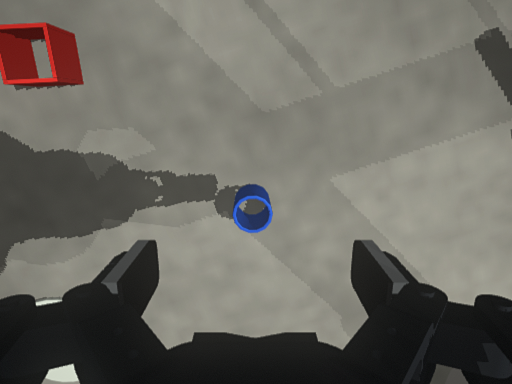

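```bash
cat >> h.py <<'E'
def plan(x,y,z=None,yaw=None):
    s=manip.get_state();Rm=rot(s['orientation']).as_matrix();p=s['position']
    cy=np.degrees(np.arctan2(Rm[1,2],Rm[0,2]))
    d=Rm.T@(np.array([x,y,p[2] if z is None else z])-p)
    t=cy if yaw is None else cy+((yaw-cy+90)%180-90)
    t=np.radians(t);zz=np.array([np.cos(t),np.sin(t),0]);xx=np.array([0,0,-1.]);T=np.stack([xx,np.cross(zz,xx),zz],1)
    rv=np.degrees(R.from_matrix(Rm.T@T).as_rotvec())
    print('t %.2f pos'%s['time_s'],p.round(4),'jawyaw %.1f tilt %.2f'%(cy,np.degrees(np.arccos(-Rm[2,0]))),'open %.4f'%s['opening'],'F',s['contact_force'].round(1))
    print('  tool shift mm',(d*1000).round(1),'after-turn', (T.T@Rm@d*1000).round(1),'rotvec',rv.round(2), 'q6 %.2f'%s['q'][5])
E
python3 - <<'E'
from h import *
c,P,m=wristfind('blue',.036,.046,near=(.5133,.4,.08))
plan(.5196,.411,.15)
E
```

```text
n 441 z 0.0397
circ [0.5202 0.4102 0.0152] 0.0009
t 3.72 pos [0.4982 0.4177 0.1694] jawyaw 71.8 tilt 1.24 open 0.0858 F [-0.8 -0.3 -0.7]
  tool shift mm [ 19.4 -22.4  -0. ] after-turn [ 19.4 -22.4   0.4] rotvec [-0.    1.22  0.23] q6 -0.64
```

>>> {"name": "step_arm", "arguments": {
  "steps": [0,1.2,0.2,0,-0.0075,0,-1,0,0,0,0,-0.0075,0,-1,0,0,0,0,-0.0075,0,-1,0,0,0,0,0,0,-1,0,0,0,0,0,0,-1,0,0,0,0,0,0,-1]
}}

```text
time_s: 4.22
position: [0.5175, 0.4076, 0.1595]
orientation: [0.568, -0.414, 0.577, 0.415]
contact_force: [0.6, 0.4, -0.4]
opening: 0.0855
```

```bash
python3 - <<'E'
from h import *
plan(.5202,.4102,.025)
c,P,m=wristfind('blue',.036,.046,near=(.5133,.4,.08))
E
```

```text
t 4.22 pos [0.5175 0.4076 0.1595] jawyaw 71.8 tilt 0.71 open 0.0855 F [ 0.6  0.4 -0.4]
  tool shift mm [134.5  -2.8   4.6] after-turn [134.5  -1.8   3.3] rotvec [-0.   -0.55 -0.45] q6 -0.66
n 474 z 0.0397
circ [0.5203 0.4102 0.0152] 0.0009
```

>>> {"name": "step_arm", "arguments": {
  "steps": [0,-0.5,-0.4,0.025,-0.001,0.001,-1,0,0,0,0.025,-0.001,0.001,-1,0,0,0,0.025,0,0.001,-1,0,0,0,0.015,0,0,-1]
}}

```text
time_s: 4.6
position: [0.5231, 0.4128, 0.0734]
orientation: [0.577, -0.415, 0.569, 0.415]
contact_force: [-0.3, -0.4, -0.5]
opening: 0.0854
```

```bash
python3 - <<'E'
from h import *
plan(.5202,.4102,.025)
c=manip.camera('wrist')
plan(.5202,.4102,.025)
c=manip.camera('wrist')
plan(.5202,.4102,.025)
E
```

```text
t 4.60 pos [0.5231 0.4128 0.0734] jawyaw 71.8 tilt 0.66 open 0.0854 F [-0.3 -0.4 -0.5]
  tool shift mm [48.4  2.2 -3.8] after-turn [48.4  1.9 -3.4] rotvec [-0.    0.55  0.37] q6 -0.66
t 4.65 pos [0.5217 0.4118 0.0704] jawyaw 71.8 tilt 0.43 open 0.0851 F [-2.2 -1.3 -2.3]
  tool shift mm [45.4  1.1 -2.3] after-turn [45.4  0.9 -2. ] rotvec [-0.    0.36  0.22] q6 -0.66
t 4.70 pos [0.5219 0.4119 0.0722] jawyaw 71.8 tilt 0.42 open 0.0854 F [-1.2 -0.1  0.1]
  tool shift mm [47.1  1.2 -2.4] after-turn [47.2  1.1 -2.1] rotvec [-0.    0.36  0.22] q6 -0.66
```

>>> {"name": "step_arm", "arguments": {
  "steps": [0,0.3,0.2,0.015,0.001,-0.001,-1,0,0,0,0.015,0,-0.001,-1,0,0,0,0.01,0,0,-1,0,0,0,0.005,0,0,-1]
}}

```text
time_s: 5.03
position: [0.5226, 0.4124, 0.0291]
orientation: [0.575, -0.415, 0.57, 0.415]
contact_force: [-0.6, 0.4, 0.6]
opening: 0.0853
```

```bash
python3 - <<'E'
from h import *
plan(.5202,.4102,.025)
c=manip.camera('wrist')
plan(.5202,.4102,.025);save(c,'w4.png')
E
```

```text
t 5.03 pos [0.5226 0.4124 0.0291] jawyaw 71.8 tilt 0.45 open 0.0853 F [-0.6  0.4  0.6]
  tool shift mm [ 4.   1.6 -2.9] after-turn [ 4.1  1.6 -2.9] rotvec [-0.    0.37  0.26] q6 -0.66
t 5.08 pos [0.5221 0.4121 0.0282] jawyaw 71.8 tilt 0.38 open 0.0853 F [ 0.1 -0.4 -1. ]
  tool shift mm [ 3.1  1.3 -2.4] after-turn [ 3.2  1.3 -2.4] rotvec [-0.    0.31  0.21] q6 -0.66
```

View pics/w4.png

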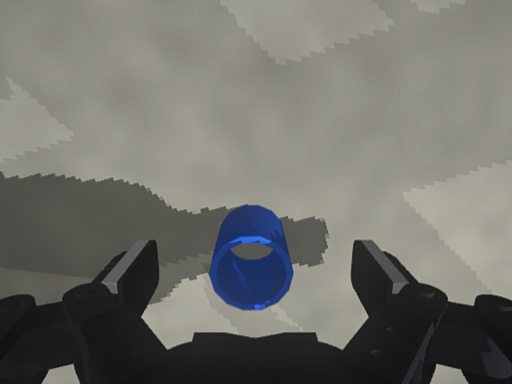

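The ring at (250,270) is now centred between the open fingers. Closing.

>>> {"name": "step_arm", "arguments": {
  "steps": [0,0,0,0.002,0.0015,-0.002,0.4,0,0,0,0,0,0,0.6,0,0,0,0,0,0,1,0,0,0,0,0,0,1,0,0,0,0,0,0,1,0,0,0,0,0,0,1,0,0,0,0,0,0,1]
}}

```text
time_s: 5.67
position: [0.5216, 0.4116, 0.029]
orientation: [0.576, -0.415, 0.569, 0.415]
contact_force: [0.7, 0.5, 0.1]
opening: 0.0318
```

```bash
python3 - <<'E'
from h import *
plan(.602,.1695,.12)
c=manip.camera('wrist');save(c,'w5.png')
E
```

```text
t 5.67 pos [0.5216 0.4116 0.029 ] jawyaw 71.8 tilt 0.62 open 0.0318 F [0.7 0.5 0.1]
  tool shift mm [ -91.9 -152.4 -204.2] after-turn [ -91.  -151.8 -205. ] rotvec [-0.    0.51  0.36] q6 -0.66
```

View pics/w5.png

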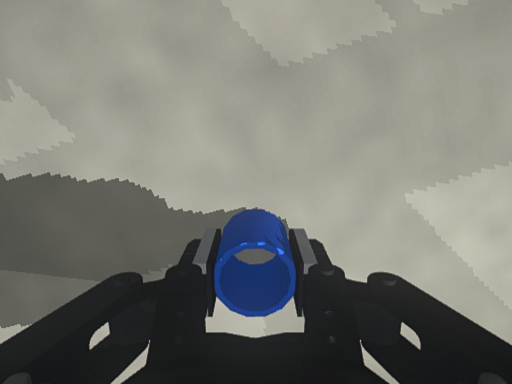

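>>> {"name": "step_arm", "arguments": {
  "steps": [0,0,0,-0.01,0,0,1,0,0,0,-0.025,0,0,1,0,0.5,0.3,-0.03,0,0,1,0,0,0,-0.025,0,0,1,0,0,0,0,-0.01,-0.013,1,0,0,0,0,-0.019,-0.0255,1,0,0,0,0,-0.019,-0.0255,1,0,0,0,0,-0.019,-0.0255,1,0,0,0,0,-0.019,-0.0255,1,0,0,0,0,-0.019,-0.0255,1,0,0,0,0,-0.019,-0.0255,1,0,0,0,0,-0.01,-0.0155,1,0,0,0,0,-0.005,-0.006,1,0,0,0,0,0,0,1]
}}

```text
time_s: 6.88
position: [0.5983, 0.179, 0.1309]
orientation: [0.574, -0.417, 0.57, 0.415]
contact_force: [0.2, 0.1, -0.3]
opening: 0.0317
```

```bash
python3 - <<'E'
from h import *
manip.camera('wrist')
plan(.602,.1695,.12)
s=manip.get_state();p=s['position']
c,P,m=wristfind('blue',p[2]+.008,p[2]+.025,near=(p[0],p[1],.05));save(c,'w6.png')
a=manip.camera('top');K=a['K']
im=a['color'][110:290,80:420,::-1]
cv2.imwrite('pics/t1.png',cv2.resize(im,None,fx=2.3,fy=2.3,interpolation=2))
E
```

```text
t 6.93 pos [0.598  0.1799 0.1309] jawyaw 72.1 tilt 0.41 open 0.0318 F [ 0.6  0.2 -0. ]
  tool shift mm [10.9 -6.9 -8.7] after-turn [10.9 -7.  -8.6] rotvec [-0.    0.17  0.37] q6 -1.05
n 2295 z 0.1431
circ [0.5971 0.1787 0.0151] 0.0009
```

View pics/w6.png

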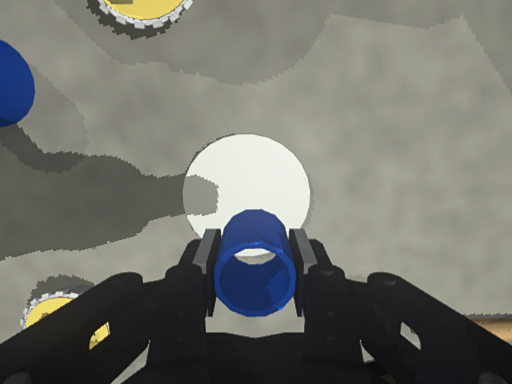

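The held ring at (255,280) is centred in the jaws, with the plate behind it at (247,195). Next I'll measure the plate with the wrist camera.

```bash
python3 - <<'E'
from h import *
s=manip.get_state();c=manip.camera('wrist');P=pts(c,s);C=c['color'];print(C[190,250],C[190,200])
h=cv2.cvtColor(C,cv2.COLOR_RGB2HSV)
m=(P[...,2]>-.01)&(P[...,2]<.02)&(np.hypot(P[...,0]-.602,P[...,1]-.17)<.07)&(C.min(-1)>175)
L,_=lab(m);m=L==L[170,250]
cs,_=cv2.findContours(m.astype(np.uint8),0,1)
k=max(cs,key=len)[:,0]; q=P[k[:,1],k[:,0]]
q=q[(k[:,1]<190)&~((k[:,0]<218)&(k[:,1]>172))]
print(len(q),np.median(P[m][:,2]));print(circ(q))
E
```

```text
[234 239 229] [143 148 138]
150 0.0060241723124740965
(array([0.60288868, 0.17020136, 0.05053716]), np.float64(0.004595766456175977))
```

>>> {"name": "step_arm", "arguments": {
  "steps": [0,0.2,0.4,0.015,-0.004,-0.004,1,0,0,0,0.02,-0.002,-0.002,1,0,0,0,0.02,0,0,1,0,0,0,0.01,0,0,1]
}}

```text
time_s: 7.42
position: [0.6028, 0.18, 0.0649]
orientation: [0.571, -0.419, 0.568, 0.419]
contact_force: [-1.0, -0.4, -1.5]
opening: 0.0321
```

```bash
python3 - <<'E'
from h import *
manip.camera('wrist');manip.camera('wrist')
plan(.6035,.171,.034)
E
```

```text
t 7.52 pos [0.6018 0.1798 0.0646] jawyaw 72.7 tilt 0.14 open 0.0321 F [-0.8 -0.3 -1.2]
  tool shift mm [30.6 -4.2 -7.9] after-turn [30.6 -4.2 -7.9] rotvec [-0.    0.13  0.06] q6 -1.06
```

>>> {"name": "step_arm", "arguments": {
  "steps": [0,0,0,0.008,-0.004,-0.007,1,0,0,0,0.008,-0.001,-0.002,1,0,0,0,0.007,0,0,1,0,0,0,0.004,0,0,1]
}}

```text
time_s: 7.85
position: [0.6061, 0.1701, 0.0381]
orientation: [0.571, -0.42, 0.567, 0.419]
contact_force: [0.1, 0.2, -0.9]
opening: 0.032
```

```bash
python3 - <<'E'
from h import *
manip.camera('wrist');manip.camera('wrist')
plan(.6035,.171,.034)
E
```

```text
t 7.95 pos [0.6057 0.1701 0.0381] jawyaw 72.8 tilt 0.30 open 0.0319 F [-0.3 -0.1 -0.1]
  tool shift mm [4.1 2.4 0.2] after-turn [4.1 2.4 0.2] rotvec [-0.    0.21  0.22] q6 -1.08
```

>>> {"name": "step_arm", "arguments": {
  "steps": [0,0,0,0.002,0.0025,0,1,0,0,0,0.002,0,0,1,0,0,0,0.0015,0,0,1]
}}

```text
time_s: 8.2
position: [0.6044, 0.1712, 0.0338]
orientation: [0.572, -0.42, 0.567, 0.419]
contact_force: [0.5, -0.4, -0.9]
opening: 0.0319
```

```bash
python3 - <<'E'
from h import *
manip.camera('wrist');manip.camera('wrist')
plan(.6035,.171,.034)
E
```

```text
t 8.30 pos [0.604  0.1711 0.0335] jawyaw 72.8 tilt 0.41 open 0.0319 F [-0.7  0.4  0.4]
  tool shift mm [-0.5  0.5 -0.3] after-turn [-0.5  0.5 -0.3] rotvec [-0.    0.26  0.31] q6 -1.08
```

>>> {"name": "step_arm", "arguments": {
  "steps": [0,0,0,0.0015,0,0,1,0,0,0,0,0,0,0.1,0,0,0,0,0,0,-0.4,0,0,0,0,0,0,-1,0,0,0,0,0,0,-1,0,0,0,0,0,0,-1,0,0,0,-0.01,0,0,-1,0,0,0,-0.03,0,0,-1,0,0,0,-0.03,0,0,-1,0,0,0,-0.03,0,0,-1,0,0,0,-0.015,0,0,-1,0,0,0,0,0,0,-1]
}}

```text
time_s: 9.3
position: [0.6017, 0.1706, 0.1539]
orientation: [0.57, -0.42, 0.568, 0.42]
contact_force: [-0.4, 1.1, 1.2]
opening: 0.0847
```

```bash
python3 - <<'E'
from h import *
manip.camera('wrist')
c,P,m=wristfind('blue',.04,.053,near=(.603,.17,.04));save(c,'w7.png')
plan(.34,-.32,.16)
E
```

```text
n 440 z 0.0459
circ [0.6039 0.17   0.0152] 0.0007
t 9.40 pos [0.6006 0.1704 0.1505] jawyaw 72.8 tilt 0.08 open 0.0856 F [ 0.  -0.2  0.1]
  tool shift mm [ -10.1  103.9 -545.5] after-turn [  -9.5  103.9 -545.6] rotvec [ 0.    0.07 -0.03] q6 -1.08
```

View pics/w7.png

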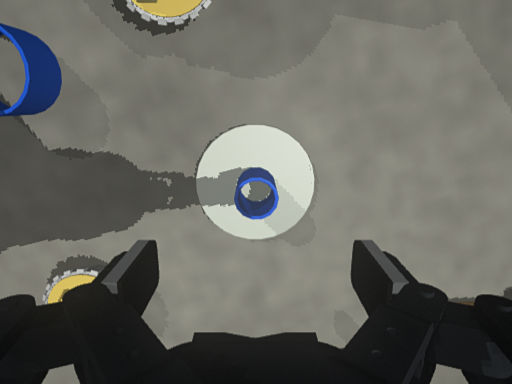

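Step 1 is in place: the fit puts the ring at (0.604, 0.170), rim at 46 mm, shown at (257,195) on the plate. On to the medium ring.

>>> {"name": "step_arm", "arguments": {
  "steps": [0,0,0,0,0.004,-0.02,-1,0,0,0,0,0.007,-0.037,-1,0,0,0,0,0.007,-0.037,-1,0,0,0,0,0.007,-0.037,-1,0,0,0,0,0.007,-0.037,-1,0,0,0,0,0.007,-0.037,-1,0,0,0,0,0.007,-0.037,-1,0,0,0,0,0.007,-0.037,-1,0,0,0,0,0.007,-0.037,-1,0,0,0,0,0.007,-0.037,-1,0,0,0,0,0.007,-0.037,-1,0,0,0,0,0.007,-0.037,-1,0,0,0,0,0.007,-0.037,-1,0,0,0,0,0.007,-0.037,-1,0,0,0,0,0.005,-0.025,-1,0,0,0,0,0.002,-0.012,-1,0,0,0,0,0,0,-1,0,0,0,0,0,0,-1]
}}

```text
time_s: 10.9
position: [0.312, -0.324, 0.1157]
orientation: [0.561, -0.405, 0.576, 0.436]
contact_force: [0.5, 0.0, -0.2]
opening: 0.0855
```

```bash
python3 - <<'E'
from h import *
manip.camera('wrist')
c,P,m=wristfind('blue',.034,.048,near=(.34,-.32,.07));save(c,'w8.png')
plan(.34,-.32,.07)
E
```

```text
n 1263 z 0.0395
circ [ 0.3395 -0.3197  0.0231] 0.0009
t 11.00 pos [ 0.3126 -0.3232  0.1159] jawyaw 73.1 tilt 2.80 open 0.0857 F [-0.1  0.5 -0.5]
  tool shift mm [ 44.8 -27.4  10.6] after-turn [ 45.9 -25.3  11.1] rotvec [ 0.01  0.52 -2.75] q6 -2.17
```

View pics/w8.png

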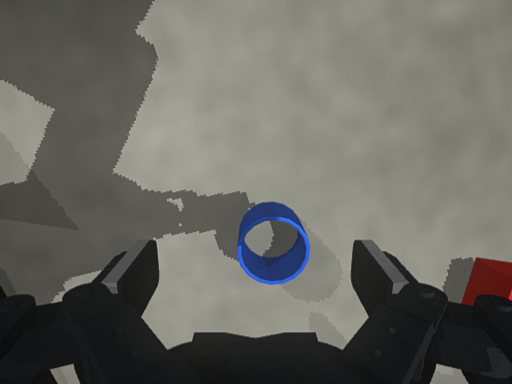

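>>> {"name": "step_arm", "arguments": {
  "steps": [0,0.3,-1.5,0,-0.009,0.004,-1,0,0.2,-1.0,0,-0.009,0.004,-1,0,0,0,0.005,-0.005,0.002,-1,0,0,0,0.01,0,0,-1,0,0,0,0.01,0,0,-1]
}}

```text
time_s: 11.42
position: [0.3439, -0.3172, 0.0901]
orientation: [0.567, -0.424, 0.566, 0.421]
contact_force: [-0.1, 0.4, -0.8]
opening: 0.0857
```

```bash
python3 - <<'E'
from h import *
manip.camera('wrist');manip.camera('wrist')
plan(.3395,-.3197,.028)
E
```

```text
t 11.52 pos [ 0.3423 -0.3161  0.0882] jawyaw 73.4 tilt 0.07 open 0.0854 F [ 0.   0.3 -0.5]
  tool shift mm [60.2  1.7 -4.4] after-turn [60.2  1.7 -4.3] rotvec [-0.    0.06  0.03] q6 -2.14
```

>>> {"name": "step_arm", "arguments": {
  "steps": [0,0,0,0.015,0.0015,-0.003,-1,0,0,0,0.02,0,-0.001,-1,0,0,0,0.015,0,0,-1,0,0,0,0.008,0,0,-1]
}}

```text
time_s: 11.85
position: [0.3407, -0.3206, 0.0295]
orientation: [0.567, -0.424, 0.566, 0.422]
contact_force: [-0.9, 0.8, -0.6]
opening: 0.085
```

```bash
python3 - <<'E'
from h import *
manip.camera('wrist');manip.camera('wrist')
plan(.3395,-.3197,.028)
E
```

```text
t 11.95 pos [ 0.3403 -0.3201  0.0294] jawyaw 73.5 tilt 0.07 open 0.0855 F [-0.2 -0.6  0.2]
  tool shift mm [1.4 0.8 0.1] after-turn [1.4 0.8 0.1] rotvec [-0.    0.    0.07] q6 -2.15
```

Close, then lift to about z 0.13 and check the grip.

>>> {"name": "step_arm", "arguments": {
  "steps": [0,0,0,0.001,0,0,0,0,0,0,0,0,0,0.5,0,0,0,0,0,0,1,0,0,0,0,0,0,1,0,0,0,0,0,0,1,0,0,0,0,0,0,1,0,0,0,-0.01,0,0,1,0,0,0,-0.025,0,0,1,0,0,0,-0.03,0,0,1,0,0,0,-0.025,0,0,1,0,0,0,-0.01,0,0,1]
}}

```text
time_s: 12.87
position: [0.3396, -0.3195, 0.1357]
orientation: [0.567, -0.423, 0.566, 0.423]
contact_force: [0.3, -0.6, 0.3]
opening: 0.0489
```

```bash
python3 - <<'E'
from h import *
manip.camera('wrist');manip.camera('wrist')
plan(.603,.170,.14)
s=manip.get_state();p=s['position']
c,P,m=wristfind('blue',p[2]+.006,p[2]+.03,near=(p[0],p[1],.05));save(c,'w9.png')
E
```

```text
t 12.97 pos [ 0.3399 -0.3199  0.1346] jawyaw 73.5 tilt 0.04 open 0.0485 F [-0.9 -0.9 -0.9]
  tool shift mm [  -5.2 -112.9  544.5] after-turn [  -5.4 -112.9  544.5] rotvec [-0.    0.01  0.04] q6 -2.15
n 3048 z 0.1436
circ [ 0.3382 -0.3207  0.0231] 0.0009
```

View pics/w9.png

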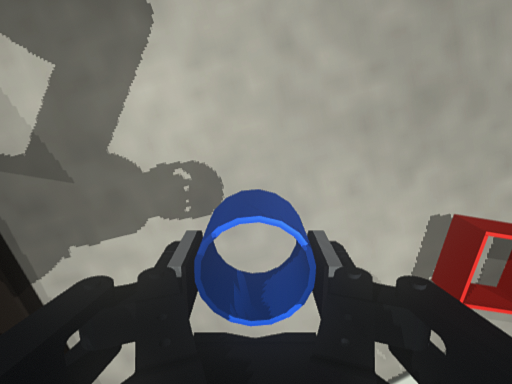

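>>> {"name": "step_arm", "arguments": {
  "steps": [0,0,0,-0.002,-0.004,0.02,1,0,0,0,-0.003,-0.007,0.036,1,0,0,0,-0.003,-0.007,0.036,1,0,0,0,-0.003,-0.007,0.036,1,0,0,0,-0.003,-0.007,0.036,1,0,0,0,-0.003,-0.007,0.036,1,0,0,0,-0.003,-0.007,0.036,1,0,0,0,-0.003,-0.007,0.036,1,0,0,0,-0.002,-0.007,0.025,1,0,0,0,0,-0.004,0.012,1]
}}

```text
time_s: 13.85
position: [0.4827, -0.027, 0.1371]
orientation: [0.564, -0.411, 0.573, 0.43]
contact_force: [0.1, -0.5, -0.6]
opening: 0.0489
```

```bash
python3 - <<'E'
from h import *
manip.camera('wrist');manip.camera('wrist')
plan(.603,.170,.14,73)
E
```

```text
t 13.95 pos [ 0.482  -0.0277  0.1364] jawyaw 73.0 tilt 1.80 open 0.0486 F [-0.4 -0.8 -0.3]
  tool shift mm [ -4.5 -57.8 224.5] after-turn [ -3.6 -58.  224.4] rotvec [-0.01  0.25 -1.78] q6 -1.45
```

>>> {"name": "step_arm", "arguments": {
  "steps": [0,0.2,-1.0,-0.003,-0.005,0.02,1,0,0,-0.8,-0.003,-0.008,0.034,1,0,0,0,-0.003,-0.008,0.034,1,0,0,0,-0.003,-0.008,0.034,1,0,0,0,-0.003,-0.008,0.034,1,0,0,0,-0.002,-0.008,0.026,1,0,0,0,0,-0.008,0.018,1,0,0,0,0,-0.004,0.01,1,0,0,0,0,0,0,1]
}}

```text
time_s: 14.7
position: [0.5926, 0.156, 0.1334]
orientation: [0.562, -0.415, 0.578, 0.422]
contact_force: [-0.7, -0.0, -0.3]
opening: 0.049
```

```bash
python3 - <<'E'
from h import *
manip.camera('wrist');manip.camera('wrist')
plan(.6045,.171,.09,73)
s=manip.get_state();p=s['position']
c,P,m=wristfind('blue',p[2]+.006,p[2]+.03,near=(p[0],p[1],.05));save(c,'w10.png')
plan(.6045,.171,.09,73)
E
```

```text
t 14.80 pos [0.5914 0.1544 0.1332] jawyaw 72.6 tilt 1.50 open 0.0487 F [-0.3  1.  -1. ]
  tool shift mm [42.8 -8.5 20.3] after-turn [43.2 -7.6 19.7] rotvec [-0.4  -0.76 -1.29] q6 -1.09
n 3000 z 0.1422
circ [0.59   0.1536 0.0231] 0.0009
t 14.85 pos [0.5915 0.1541 0.1337] jawyaw 72.6 tilt 1.46 open 0.0487 F [-0.3 -0.1 -0.5]
  tool shift mm [43.3 -8.3 20.6] after-turn [43.7 -7.5 20. ] rotvec [-0.43 -0.75 -1.26] q6 -1.09
```

View pics/w10.png

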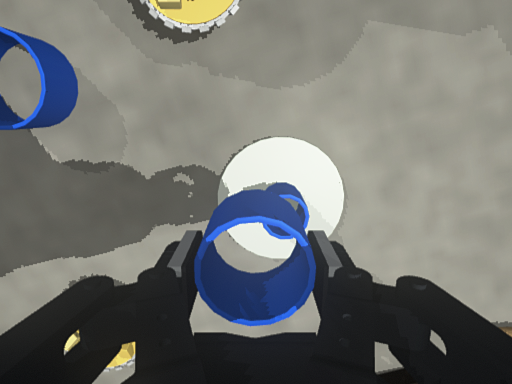

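>>> {"name": "step_arm", "arguments": {
  "steps": [-0.4,-0.7,-1.2,0.005,-0.003,0.008,1,0,0,0,0.01,-0.003,0.008,1,0,0,0,0.01,-0.001,0.003,1,0,0,0,0.005,0,0,1]
}}

```text
time_s: 15.18
position: [0.6031, 0.1649, 0.103]
orientation: [0.569, -0.42, 0.57, 0.419]
contact_force: [0.6, 0.7, -1.1]
opening: 0.049
```

```bash
python3 - <<'E'
from h import *
manip.camera('wrist');manip.camera('wrist')
plan(.6053,.1708,.085,73)
E
```

```text
t 15.28 pos [0.6025 0.1647 0.1028] jawyaw 72.7 tilt 0.14 open 0.0491 F [-0.  -0.5 -0.4]
  tool shift mm [17.7 -0.9  6.7] after-turn [17.8 -0.9  6.7] rotvec [-0.31 -0.13 -0.04] q6 -1.08
```

>>> {"name": "step_arm", "arguments": {
  "steps": [-0.3,0,0,0.005,-0.001,0.006,1,0,0,0,0.006,0,0.002,1,0,0,0,0.003,0,0,1]
}}

```text
time_s: 15.53
position: [0.6066, 0.1713, 0.0894]
orientation: [0.568, -0.421, 0.569, 0.42]
contact_force: [-0.0, 0.7, -0.3]
opening: 0.0487
```

```bash
python3 - <<'E'
from h import *
manip.camera('wrist');manip.camera('wrist')
plan(.6053,.1708,.085,73)
E
```

```text
t 15.63 pos [0.6062 0.1711 0.0891] jawyaw 72.9 tilt 0.12 open 0.0489 F [ 0.3  0.3 -0.9]
  tool shift mm [ 4.1  0.8 -0.6] after-turn [ 4.1  0.8 -0.6] rotvec [-0.06 -0.12  0.01] q6 -1.08
```

>>> {"name": "step_arm", "arguments": {
  "steps": [0,0,0,0.01,0.0005,-0.0005,1,0,0,0,0.012,0,0,1,0,0,0,0.012,0,0,1,0,0,0,0.008,0,0,1,0,0,0,0.004,0,0,1]
}}

```text
time_s: 16.05
position: [0.6065, 0.1709, 0.0401]
orientation: [0.569, -0.421, 0.568, 0.419]
contact_force: [0.3, 0.4, -0.5]
opening: 0.0485
```

```bash
python3 - <<'E'
from h import *
manip.camera('wrist');manip.camera('wrist')
plan(.6053,.1708,.0345,73)
E
```

```text
t 16.15 pos [0.606  0.1708 0.0401] jawyaw 73.0 tilt 0.12 open 0.0486 F [-1.  -0.4 -0.1]
  tool shift mm [ 5.6  0.6 -0.2] after-turn [ 5.6  0.6 -0.2] rotvec [-0.04 -0.09  0.08] q6 -1.08
```

>>> {"name": "step_arm", "arguments": {
  "steps": [0,0,0,0.003,0.0005,0,1,0,0,0,0.0025,0,0,1,0,0,0,0.0015,0,0,1,0,0,0,0,0,0,0.1,0,0,0,0,0,0,-0.4,0,0,0,0,0,0,-1,0,0,0,0,0,0,-1,0,0,0,0,0,0,-1,0,0,0,-0.01,0,0,-1,0,0,0,-0.03,0,0,-1,0,0,0,-0.03,0,0,-1,0,0,0,-0.03,0,0,-1,0,0,0,-0.015,0,0,-1,0,0,0,0,0,0,-1]
}}

```text
time_s: 17.32
position: [0.6051, 0.1712, 0.1587]
orientation: [0.568, -0.421, 0.569, 0.42]
contact_force: [0.6, -0.6, 0.2]
opening: 0.0857
```

```bash
python3 - <<'E'
from h import *
manip.camera('wrist')
c,P,m=wristfind('blue',.042,.053,near=(.603,.17,.04));save(c,'w11.png')
p=P[m];r=np.hypot(p[:,0]-.604,p[:,1]-.17)
print('in',circ(p[r<.0195]),np.median(p[r<.0195][:,2]));print('out',circ(p[r>.0195]),np.median(p[r>.0195][:,2]))
plan(.458,.0139,.15,73)
E
```

```text
n 1240 z 0.0458
circ [0.6049 0.1703 0.0211] 0.0042
in (array([0.60399469, 0.16996496, 0.01521734]), np.float64(0.0008748156598904162)) 0.04583110491112001
out (array([0.60504828, 0.17018513, 0.02307159]), np.float64(0.000809632763221805)) 0.04578986490953653
t 17.42 pos [0.604  0.1709 0.1553] jawyaw 73.0 tilt 0.25 open 0.0852 F [ 0.3  0.4 -0.1]
  tool shift mm [   6.3   93.6 -192.9] after-turn [   5.3   93.7 -192.9] rotvec [-0.04 -0.21 -0.13] q6 -1.08
```

View pics/w11.png

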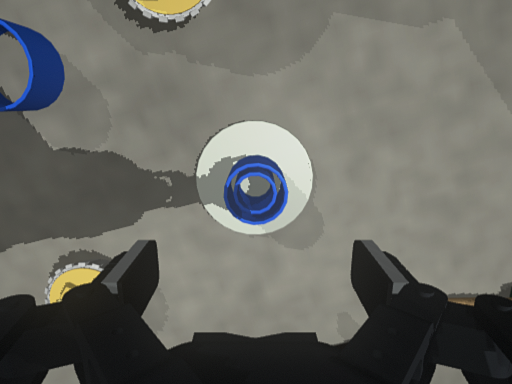

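The two rings are nested at (255,190), centres 1 mm apart and both flat. Now the large ring.

>>> {"name": "step_arm", "arguments": {
  "steps": [0,0,0,-0.002,0.008,-0.016,-1,0,0,0,-0.002,0.015,-0.03,-1,0,0,0,-0.002,0.015,-0.03,-1,0,0,0,-0.002,0.015,-0.03,-1,0,0,0,-0.002,0.015,-0.03,-1,0,0,0,0,0.01,-0.025,-1,0,0,0,0,0.005,-0.012,-1,0,0,0,0,0,0,-1]
}}

```text
time_s: 18.08
position: [0.4593, 0.0256, 0.1493]
orientation: [0.559, -0.417, 0.576, 0.426]
contact_force: [-0.6, 0.2, 0.8]
opening: 0.0856
```

```bash
python3 - <<'E'
from h import *
manip.camera('wrist')
c,P,m=wristfind('blue',.034,.048,near=(.458,.014,.07));save(c,'w12.png')
plan(.458,.0139,.09,73)
E
```

```text
n 1232 z 0.0396
circ [0.4588 0.0153 0.031 ] 0.0009
t 18.18 pos [0.4608 0.027  0.1498] jawyaw 73.2 tilt 1.50 open 0.0852 F [-0.5  0.9 -1. ]
  tool shift mm [ 59.8  -2.5 -12.8] after-turn [ 59.8  -1.2 -13.4] rotvec [ 0.18 -0.6  -1.38] q6 -1.33
```

>>> {"name": "step_arm", "arguments": {
  "steps": [0,-0.6,-1.3,0.01,-0.001,-0.006,-1,0,0,0,0.015,0,-0.005,-1,0,0,0,0.015,0,-0.001,-1,0,0,0,0.01,0,0,-1]
}}

```text
time_s: 18.52
position: [0.4622, 0.0179, 0.0991]
orientation: [0.569, -0.422, 0.566, 0.422]
contact_force: [-0.3, -0.3, 0.1]
opening: 0.0854
```

```bash
python3 - <<'E'
from h import *
manip.camera('wrist');manip.camera('wrist')
c,P,m=wristfind('blue',.034,.048,near=(.458,.014,.07))
plan(.4588,.0153,.028,73)
E
```

```text
n 2059 z 0.0396
circ [0.4587 0.0151 0.031 ] 0.0009
t 18.67 pos [0.4617 0.018  0.0997] jawyaw 73.3 tilt 0.20 open 0.0854 F [-1.  -0.8  0.5]
  tool shift mm [71.6  2.2 -3.6] after-turn [71.7  2.  -3.4] rotvec [0.32 0.16 0.13] q6 -1.35
```

>>> {"name": "step_arm", "arguments": {
  "steps": [0,0,0,0.012,0.002,-0.0035,-1,0,0,0,0.012,0,-0.001,-1,0,0,0,0.006,0,0,-1]
}}

```text
time_s: 18.92
position: [0.4619, 0.0149, 0.0713]
orientation: [0.57, -0.424, 0.564, 0.421]
contact_force: [0.1, -0.2, -0.2]
opening: 0.0854
```

```bash
python3 - <<'E'
from h import *
manip.camera('wrist');manip.camera('wrist')
plan(.4587,.0152,.028,73)
E
```

```text
t 19.02 pos [0.4611 0.015  0.071 ] jawyaw 73.4 tilt 0.42 open 0.0857 F [0.1 0.4 0.3]
  tool shift mm [42.9  2.6 -0.7] after-turn [43.   2.3 -0.5] rotvec [0.43 0.22 0.36] q6 -1.36
```

>>> {"name": "step_arm", "arguments": {
  "steps": [0,0.2,0.3,0.012,0.002,-0.0005,-1,0,0,0,0.014,0.0005,0,-1,0,0,0,0.01,0,0,-1,0,0,0,0.004,0,0,-1]
}}

```text
time_s: 19.35
position: [0.4611, 0.0152, 0.031]
orientation: [0.568, -0.424, 0.565, 0.421]
contact_force: [-1.1, 1.1, 0.1]
opening: 0.0853
```

```bash
python3 - <<'E'
from h import *
c=manip.camera('wrist');c=manip.camera('wrist');save(c,'w13.png')
plan(.4587,.0152,.028,73)
E
```

```text
t 19.45 pos [0.4609 0.0152 0.0314] jawyaw 73.4 tilt 0.30 open 0.0857 F [ 0.3 -0.8 -0.2]
  tool shift mm [ 3.4  2.2 -0.7] after-turn [ 3.4  2.1 -0.7] rotvec [0.43 0.05 0.3 ] q6 -1.36
```

View pics/w13.png

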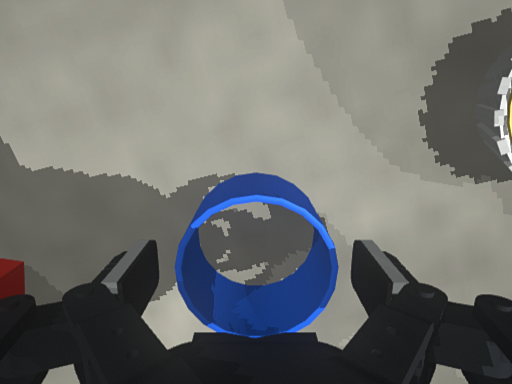

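The large ring at (257,265) sits between the open fingers with room on both sides. Close and lift.

>>> {"name": "step_arm", "arguments": {
  "steps": [0,0,0,0.002,0.002,0,-0.4,0,0,0,0.001,0,0,0.2,0,0,0,0,0,0,1,0,0,0,0,0,0,1,0,0,0,0,0,0,1,0,0,0,-0.01,0,0,1,0,0,0,-0.025,0,0,1,0,0,0,-0.03,0,0,1,0,0,0,-0.025,0,0,1,0,0,0,-0.01,0,0,1]
}}

```text
time_s: 20.28
position: [0.4561, 0.0161, 0.1331]
orientation: [0.567, -0.423, 0.567, 0.423]
contact_force: [0.6, -0.7, 0.4]
opening: 0.0632
```

```bash
python3 - <<'E'
from h import *
manip.camera('wrist');manip.camera('wrist')
plan(.6048,.170,.14,73)
s=manip.get_state();p=s['position']
c,P,m=wristfind('blue',p[2]+.003,p[2]+.03,near=(p[0],p[1],.05));save(c,'w14.png')
E
```

```text
t 20.38 pos [0.4568 0.016  0.1325] jawyaw 73.4 tilt 0.12 open 0.0632 F [ 0.5 -0.7 -1.2]
  tool shift mm [ -7.2 -98.  189.8] after-turn [ -7.5 -96.5 190.5] rotvec [0.42 0.01 0.12] q6 -1.36
n 5034 z 0.1424
circ [0.4556 0.015  0.0308] 0.0008
```

View pics/w14.png

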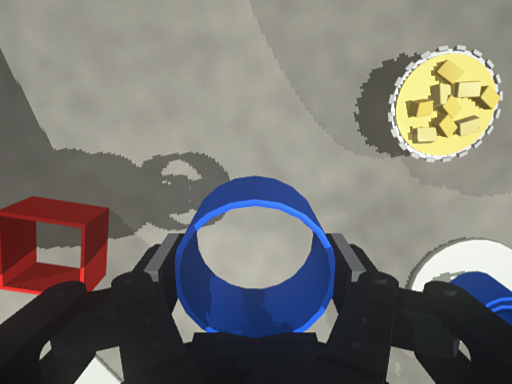

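>>> {"name": "step_arm", "arguments": {
  "steps": [0,0,0,-0.003,-0.008,0.016,1,0,0,0,-0.003,-0.015,0.03,1,0,0,0,-0.003,-0.015,0.03,1,0,0,0,-0.002,-0.015,0.03,1,0,0,0,-0.002,-0.015,0.03,1,0,0,0,0,-0.012,0.026,1,0,0,0,0,-0.006,0.014,1,0,0,0,0,0,0.004,1]
}}

```text
time_s: 21.1
position: [0.5871, 0.1685, 0.1286]
orientation: [0.562, -0.418, 0.574, 0.424]
contact_force: [0.2, 0.6, -1.2]
opening: 0.0634
```

```bash
python3 - <<'E'
from h import *
manip.camera('wrist');manip.camera('wrist')
plan(.6058,.171,.1,73)
E
```

```text
t 21.20 pos [0.5855 0.1673 0.1283] jawyaw 73.2 tilt 1.19 open 0.0631 F [ 0.  -0.4 -0.8]
  tool shift mm [ 27.9 -18.9   9.7] after-turn [ 28.3 -18.3   9.5] rotvec [ 0.16 -0.54 -1.06] q6 -1.08
```

>>> {"name": "step_arm", "arguments": {
  "steps": [0,-0.5,-1.0,0.003,-0.008,0.004,1,0,0,0,0.005,-0.008,0.004,1,0,0,0,0.008,-0.003,0.001,1,0,0,0,0.004,0,0,1]
}}

```text
time_s: 21.53
position: [0.6052, 0.167, 0.1054]
orientation: [0.568, -0.421, 0.569, 0.421]
contact_force: [-1.1, 0.6, -0.2]
opening: 0.0632
```

```bash
python3 - <<'E'
from h import *
manip.camera('wrist');manip.camera('wrist')
plan(.6058,.171,.085,73)
E
```

```text
t 21.63 pos [0.6044 0.1671 0.1053] jawyaw 73.1 tilt 0.15 open 0.0636 F [-0.4 -0.3 -0.5]
  tool shift mm [20.3 -0.2  4.2] after-turn [20.3 -0.2  4.2] rotvec [ 0.06 -0.13 -0.08] q6 -1.09
```

>>> {"name": "step_arm", "arguments": {
  "steps": [0,0,0,0.005,0,0.004,1,0,0,0,0.006,0,0.001,1,0,0,0,0.003,0,0,1]
}}

```text
time_s: 21.88
position: [0.6061, 0.1713, 0.0916]
orientation: [0.568, -0.421, 0.569, 0.42]
contact_force: [-0.2, -0.2, -0.4]
opening: 0.0632
```

```bash
python3 - <<'E'
from h import *
manip.camera('wrist');s=manip.get_state();p=s['position']
c,P,m=wristfind('blue',p[2]+.007,p[2]+.016,near=(p[0],p[1],.05));save(c,'w15.png')
plan(.6058,.171,.085,73)
E
```

```text
n 3580 z 0.1013
circ [0.6047 0.1702 0.0309] 0.0009
t 21.98 pos [0.6057 0.1713 0.0914] jawyaw 73.0 tilt 0.10 open 0.0631 F [-0.8 -1.  -0.2]
  tool shift mm [ 6.4 -0.2 -0.2] after-turn [ 6.4 -0.2 -0.2] rotvec [-0.01 -0.1  -0.03] q6 -1.08
```

View pics/w15.png

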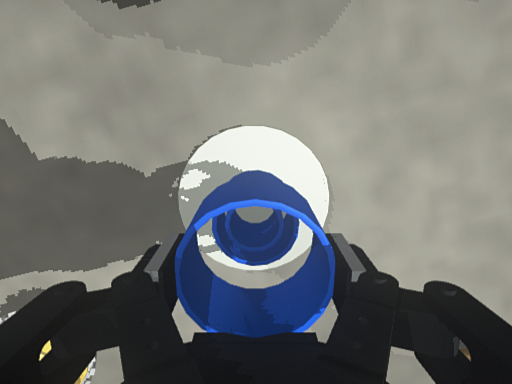

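The nested pair shows centred inside the held ring at (257,265). Lowering.

>>> {"name": "step_arm", "arguments": {
  "steps": [0,0,0,0.01,0,0,1,0,0,0,0.012,0,0,1,0,0,0,0.012,0,0,1,0,0,0,0.01,0,0,1,0,0,0,0.004,0,0,1]
}}

```text
time_s: 22.4
position: [0.6066, 0.1716, 0.0402]
orientation: [0.569, -0.421, 0.568, 0.42]
contact_force: [-0.2, 0.2, -1.6]
opening: 0.0633
```

```bash
python3 - <<'E'
from h import *
manip.camera('wrist');manip.camera('wrist')
plan(.6058,.171,.035,73)
E
```

```text
t 22.50 pos [0.6063 0.1715 0.0405] jawyaw 73.0 tilt 0.09 open 0.0632 F [ 0.2 -0.8 -0.5]
  tool shift mm [ 5.5  0.3 -0.6] after-turn [ 5.5  0.3 -0.6] rotvec [ 0.01 -0.05  0.07] q6 -1.08
```

>>> {"name": "step_arm", "arguments": {
  "steps": [0,0,0,0.003,0,-0.0005,1,0,0,0,0.0025,0,0,1,0,0,0,0.0015,0,0,1,0,0,0,0,0,0,0.1,0,0,0,0,0,0,-0.5,0,0,0,0,0,0,-1,0,0,0,0,0,0,-1,0,0,0,0,0,0,-1,0,0,0,-0.01,0,0,-1,0,0,0,-0.03,0,0,-1,0,0,0,-0.03,0,0,-1,0,0,0,-0.03,0,0,-1,0,0,0,-0.015,0,0,-1,0,0,0,0,0,0,-1]
}}

```text
time_s: 23.67
position: [0.606, 0.171, 0.1579]
orientation: [0.568, -0.421, 0.568, 0.42]
contact_force: [-0.2, -0.6, 1.4]
opening: 0.0857
```

```bash
python3 - <<'E'
from h import *
manip.camera('wrist')
c,P,m=wristfind('blue',.042,.055,near=(.604,.17,.05));save(c,'w16.png')
p=P[m];r=np.hypot(p[:,0]-.6045,p[:,1]-.17)
for a,b in [(0,.0195),(.0195,.0265),(.0265,.05)]:
    k=(r>a)&(r<=b);print(circ(p[k]),np.median(p[k][:,2]))
plan(.3496,.2906,.15,73.5)
E
```

```text
n 2430 z 0.0457
circ [0.6056 0.1702 0.0248] 0.0063
(array([0.60394222, 0.17003129, 0.01519617]), np.float64(0.0009038315855902642)) 0.045800070000242096
(array([0.6051807 , 0.17026831, 0.02315864]), np.float64(0.0009134329463856879)) 0.0456762098655593
(array([0.60689183, 0.17014011, 0.03097677]), np.float64(0.0008443842355019979)) 0.04570396510440476
t 23.77 pos [0.6049 0.1708 0.1544] jawyaw 73.0 tilt 0.18 open 0.0852 F [-0.2  0.5 -0.3]
  tool shift mm [  4.8 279.1  40. ] after-turn [  4.4 278.8  42.4] rotvec [-0.49 -0.14 -0.1 ] q6 -1.08
```

View pics/w16.png

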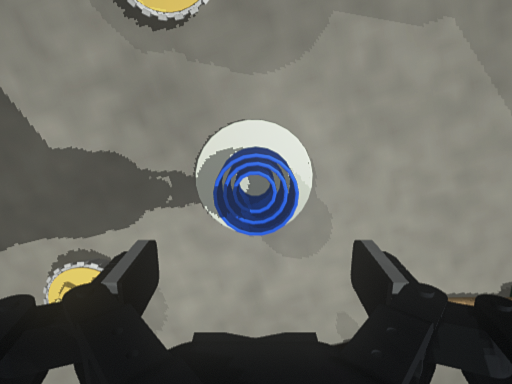

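All three blue rings are nested at (256,190), about 3 mm between the outer and inner centres, with rims level at 46 mm. Next the small square.

>>> {"name": "step_arm", "arguments": {
  "steps": [0,0,0,-0.002,0.018,0.003,-1,0,0,0,-0.002,0.033,0.005,-1,0,0,0,-0.002,0.033,0.005,-1,0,0,0,-0.002,0.033,0.005,-1,0,0,0,-0.002,0.033,0.005,-1,0,0,0,-0.002,0.033,0.005,-1,0,0,0,-0.001,0.033,0.005,-1,0,0,0,0,0.025,0.003,-1,0,0,0,0,0.013,0.002,-1,0,0,0,0,0.004,0,-1,0,0,0,0,0,0,-1]
}}

```text
time_s: 24.68
position: [0.3483, 0.2799, 0.1461]
orientation: [0.557, -0.417, 0.581, 0.422]
contact_force: [0.4, 0.8, 0.2]
opening: 0.0858
```

```bash
python3 - <<'E'
from h import *
manip.camera('wrist')
c,P,m=wristfind('red',.036,.048,'s',near=(.35,.29,.07));save(c,'w17.png')
plan(.3496,.2906,.1,73.5)
E
```

```text
n 866 z 0.0399
sq [np.float64(0.0013), np.float64(-15.5), array([0.3505, 0.2917]), array([0.0396, 0.0389])]
t 24.78 pos [0.3496 0.2796 0.1465] jawyaw 72.8 tilt 2.00 open 0.0854 F [-0.2  0.4  0.6]
  tool shift mm [46.3  2.1 11.7] after-turn [46.5  3.1 10.6] rotvec [-0.75 -1.36 -1.46] q6 -0.71
```

View pics/w17.png

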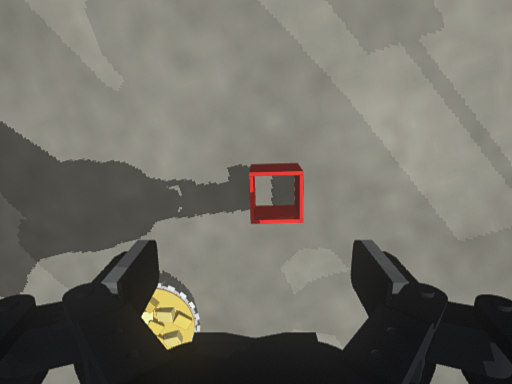

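>>> {"name": "step_arm", "arguments": {
  "steps": [-1.2,-1.3,-1.4,0.005,0.002,0.005,-1,0,0,0,0.015,0.001,0.005,-1,0,0,0,0.015,0,0.002,-1,0,0,0,0.012,0,0,-1,0,0,0,0.004,0,0,-1]
}}

```text
time_s: 25.2
position: [0.3569, 0.2904, 0.0945]
orientation: [0.567, -0.425, 0.564, 0.423]
contact_force: [-0.4, 0.7, -0.7]
opening: 0.0856
```

```bash
python3 - <<'E'
from h import *
manip.camera('wrist')
c,P,m=wristfind('red',.036,.048,'s',near=(.35,.29,.07))
plan(.3505,.2917,.028,74)
E
```

```text
n 1449 z 0.0398
sq [np.float64(0.0013), np.float64(-15.5), array([0.3504, 0.2919]), array([0.0395, 0.0392])]
t 25.30 pos [0.3569 0.2905 0.0953] jawyaw 73.7 tilt 0.26 open 0.0851 F [-1.1  0.2 -0.9]
  tool shift mm [67.3  6.7 -0.8] after-turn [67.3  6.5 -0.7] rotvec [-0.34  0.12  0.23] q6 -0.71
```

>>> {"name": "step_arm", "arguments": {
  "steps": [-0.5,0.1,0.2,0.012,0.004,-0.0005,-1,0,0,0,0.015,0.002,0,-1,0,0,0,0.015,0.001,0,-1,0,0,0,0.012,0,0,-1,0,0,0,0.005,0,0,-1]
}}

```text
time_s: 25.72
position: [0.3544, 0.2933, 0.0371]
orientation: [0.567, -0.426, 0.561, 0.426]
contact_force: [-0.4, 0.4, -0.3]
opening: 0.0852
```

```bash
python3 - <<'E'
from h import *
manip.camera('wrist');manip.camera('wrist')
plan(.3505,.2918,.028,74.2)
E
```

```text
t 25.82 pos [0.3543 0.2932 0.0376] jawyaw 74.1 tilt 0.45 open 0.0851 F [ 0.3 -0.2 -1.3]
  tool shift mm [ 9.5  3.3 -2.4] after-turn [ 9.6  3.3 -2.4] rotvec [-0.09  0.34  0.29] q6 -0.71
```

>>> {"name": "step_arm", "arguments": {
  "steps": [0,0.3,0.3,0.005,0.003,-0.002,-1,0,0,0,0.004,0,0,-0.4,0,0,0,0.001,0,0,0.2,0,0,0,0,0,0,1,0,0,0,0,0,0,1,0,0,0,0,0,0,1,0,0,0,0,0,0,1,0,0,0,0,0,0,1]
}}

```text
time_s: 26.48
position: [0.3535, 0.2938, 0.0307]
orientation: [0.566, -0.426, 0.562, 0.426]
contact_force: [-0.7, 0.4, -0.5]
opening: 0.0391
```

```bash
python3 - <<'E'
from h import *
c=manip.camera('wrist');save(c,'w18.png')
plan(.612,-.2192,.15,107)
E
```

```text
t 26.53 pos [0.3534 0.2938 0.0307] jawyaw 74.1 tilt 0.36 open 0.0392 F [-0.1  0.7 -0.4]
  tool shift mm [-120.  -389.5 -422.1] after-turn [-119.3  -97.3 -566.2] rotvec [-32.88   0.22   0.28] q6 -0.71
```

View pics/w18.png

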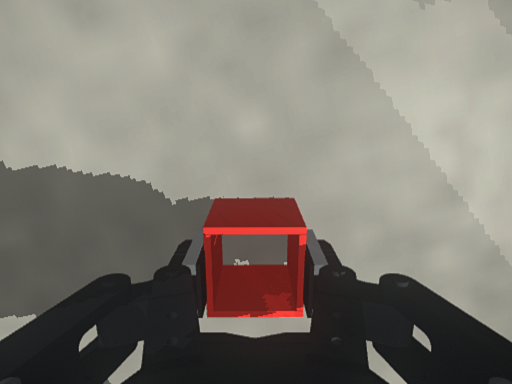

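>>> {"name": "step_arm", "arguments": {
  "steps": [0,0,0,-0.01,0,0,1,0,0,0,-0.025,0,0,1,-5,0.2,0.3,-0.03,0,0,1,-6,0,0,-0.03,0,0,1,-6,0,0,-0.02,0,0,1,-6,0,0,-0.005,0,0,1,-5,0,0,0,0,0,1,-3,0,0,0,0,0,1,0,0,0,0,0,0,1]
}}

```text
time_s: 27.28
position: [0.3522, 0.2929, 0.1626]
orientation: [0.423, -0.566, 0.422, 0.568]
contact_force: [0.4, 0.3, 0.4]
opening: 0.0391
```

```bash
python3 - <<'E'
from h import *
c=manip.camera('wrist')
plan(.612,-.2192,.15,107)
E
```

```text
t 27.33 pos [0.3523 0.2929 0.1626] jawyaw 106.4 tilt 0.13 open 0.0389 F [0.9 1.2 0.1]
  tool shift mm [  11.3 -104.2 -564.7] after-turn [  12.6  -98.6 -565.7] rotvec [-0.56  0.13  0.01] q6 -1.28
```

>>> {"name": "step_arm", "arguments": {
  "steps": [0,0,0,-0.001,-0.003,-0.018,1,0,0,0,-0.002,-0.006,-0.034,1,0,0,0,-0.002,-0.006,-0.034,1,0,0,0,-0.002,-0.006,-0.034,1,0,0,0,-0.002,-0.006,-0.034,1,0,0,0,-0.002,-0.006,-0.034,1,0,0,0,-0.002,-0.006,-0.034,1,0,0,0,-0.002,-0.006,-0.034,1,0,0,0,-0.002,-0.006,-0.034,1,0,0,0,0,-0.004,-0.025,1,0,0,0,0,-0.002,-0.012,1]
}}

```text
time_s: 28.25
position: [0.4983, -0.0175, 0.18]
orientation: [0.429, -0.56, 0.429, 0.563]
contact_force: [1.1, 0.3, -0.6]
opening: 0.0392
```

```bash
python3 - <<'E'
from h import *
c=manip.camera('wrist');manip.camera('wrist')
plan(.612,-.2192,.15,107)
E
```

```text
t 28.35 pos [ 0.498  -0.0168  0.1798] jawyaw 105.2 tilt 0.28 open 0.0390 F [-0.8  0.2 -0. ]
  tool shift mm [  28.7  -57.  -225.4] after-turn [  29.8  -49.8 -226.9] rotvec [-1.78  0.24 -0.13] q6 -1.98
```

>>> {"name": "step_arm", "arguments": {
  "steps": [-0.9,0,0,0,-0.004,-0.018,1,-0.9,0,0,0,-0.008,-0.034,1,0,0,0,0,-0.008,-0.034,1,0,0,0,0,-0.008,-0.034,1,0,0,0,0,-0.008,-0.034,1,0,0,0,0,-0.006,-0.026,1,0,0,0,0,-0.004,-0.018,1,0,0,0,0,-0.002,-0.008,1,0,0,0,0,0,0,1]
}}

```text
time_s: 29.1
position: [0.6034, -0.1993, 0.1752]
orientation: [0.423, -0.562, 0.422, 0.572]
contact_force: [0.3, -0.8, -1.0]
opening: 0.039
```

```bash
python3 - <<'E'
from h import *
manip.camera('wrist');manip.camera('wrist')
s=manip.get_state();c=manip.camera('wrist');save(c,'w19.png')
P=pts(c,s);C=c['color']
m=(P[...,2]>-.01)&(P[...,2]<.02)&(np.hypot(P[...,0]-.612,P[...,1]+.219)<.09)&(C.min(-1)>175)
L,n=lab(m);k=np.bincount(L.ravel())[1:].argmax()+1;m=L==k;p=P[m];print(m.sum(),np.median(p[:,2]))
b=cv2.minAreaRect((p[:,:2]*1000).astype(np.float32));print(b)
plan(.612,-.2192,.10,107)
p=s['position']
r=P[color_mask(C,'red')&(np.hypot(P[...,0]-p[0],P[...,1]-p[1])<.05)];print(np.percentile(r[:,2],99),p)
print(sq(r[r[:,2]>np.percentile(r[:,2],99)-.006]))
E
```

```text
7515 0.006032976758925196
((614.7597045898438, -218.88319396972656), (105.27088165283203, 103.33329772949219), 18.505146026611328)
t 29.25 pos [ 0.6027 -0.1974  0.1754] jawyaw 106.7 tilt 0.87 open 0.0392 F [-0.4 -0.6 -0.5]
  tool shift mm [ 75.1  -3.2 -24.5] after-turn [ 75.4  -2.5 -23.6] rotvec [-0.31  0.76 -0.43] q6 -2.26
0.18677750713298785 [ 0.60273927 -0.19774759  0.1752344 ]
(np.float64(0.0013649692028116882), np.float64(17.5), array([ 0.60098337, -0.19925759]), array([0.03963379, 0.0387449 ]))
```

View pics/w19.png

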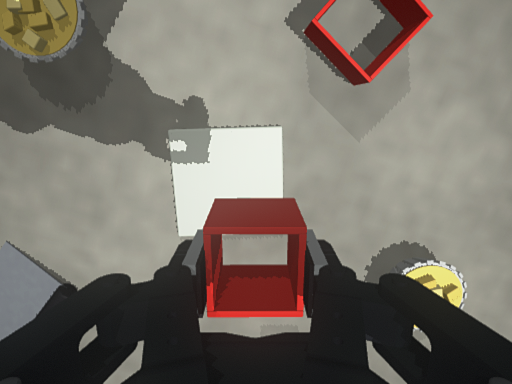

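The plate is at (228,180) and the held cutter is square in the jaws. Correcting and going down.

>>> {"name": "step_arm", "arguments": {
  "steps": [-1.2,0.7,-0.4,0.012,-0.003,-0.01,1,0,0,0,0.022,-0.003,-0.01,1,0,0,0,0.025,0,-0.002,1,0,0,0,0.02,0,0,1,0,0,0,0.008,0,0,1]
}}

```text
time_s: 29.67
position: [0.6172, -0.2098, 0.0922]
orientation: [-0.415, 0.576, -0.413, -0.57]
contact_force: [-0.3, 0.3, -1.1]
opening: 0.0393
```

```bash
python3 - <<'E'
from h import *
manip.camera('wrist');manip.camera('wrist')
plan(.615,-.2175,.037,108)
E
```

```text
t 29.77 pos [ 0.6171 -0.2099  0.0929] jawyaw 108.3 tilt 0.43 open 0.0390 F [ 0.9 -0.  -0. ]
  tool shift mm [55.9  4.8 -6.4] after-turn [55.9  4.4 -6.6] rotvec [ 0.3  -0.2   0.38] q6 -2.30
```

>>> {"name": "step_arm", "arguments": {
  "steps": [0,-0.2,0.3,0.01,0.003,-0.005,1,0,0,0,0.014,0.001,-0.002,1,0,0,0,0.014,0,0,1,0,0,0,0.01,0,0,1,0,0,0,0.003,0,0,1]
}}

```text
time_s: 30.18
position: [0.619, -0.2185, 0.0442]
orientation: [-0.415, 0.577, -0.413, -0.57]
contact_force: [-0.8, 0.7, -1.7]
opening: 0.0391
```

```bash
python3 - <<'E'
from h import *
manip.camera('wrist');manip.camera('wrist')
plan(.615,-.2175,.037,108)
E
```

```text
t 30.28 pos [ 0.619  -0.2184  0.0448] jawyaw 108.4 tilt 0.54 open 0.0387 F [ 0.3 -0.2 -0. ]
  tool shift mm [7.8 3.6 2.2] after-turn [7.8 3.5 2.1] rotvec [ 0.39 -0.31  0.44] q6 -2.31
```

>>> {"name": "step_arm", "arguments": {
  "steps": [0.3,-0.3,0.4,0.003,0.004,0.002,1,0,0,0,0.003,0.001,0,1,0,0,0,0.001,0,0,1]
}}

```text
time_s: 30.53
position: [0.6142, -0.2185, 0.0386]
orientation: [-0.416, 0.573, -0.415, -0.572]
contact_force: [0.2, 0.4, -0.7]
opening: 0.0391
```

```bash
python3 - <<'E'
from h import *
manip.camera('wrist');manip.camera('wrist')
plan(.615,-.2175,.036,108)
E
```

```text
t 30.63 pos [ 0.6143 -0.2184  0.0388] jawyaw 108.1 tilt 0.11 open 0.0392 F [ 0.5 -0.5 -0.2]
  tool shift mm [ 2.8 -1.   0.7] after-turn [ 2.8 -1.   0.7] rotvec [ 0.06 -0.06  0.09] q6 -2.31
```

>>> {"name": "step_arm", "arguments": {
  "steps": [0,0,0,0.002,0,0,1,0,0,0,0.0015,0,0,1,0,0,0,0.001,0,0,1,0,0,0,0,0,0,0.1,0,0,0,0,0,0,-0.4,0,0,0,0,0,0,-1,0,0,0,0,0,0,-1,0,0,0,0,0,0,-1,0,0,0,-0.01,0,0,-1,0,0,0,-0.03,0,0,-1,0,0,0,-0.03,0,0,-1,0,0,0,-0.03,0,0,-1,0,0,0,-0.015,0,0,-1,0,0,0,0,0,0,-1]
}}

```text
time_s: 31.8
position: [0.613, -0.2177, 0.1558]
orientation: [0.415, -0.572, 0.415, 0.573]
contact_force: [1.1, 0.2, 0.2]
opening: 0.0851
```

```bash
python3 - <<'E'
from h import *
manip.camera('wrist')
c,P,m=wristfind('red',.042,.052,'s',near=(.614,-.219,.05));save(c,'w20.png')
s=manip.get_state();C=c['color']
m=(P[...,2]>-.01)&(P[...,2]<.02)&(np.hypot(P[...,0]-.612,P[...,1]+.219)<.09)&(C.min(-1)>175)
L,n=lab(m);k=np.bincount(L.ravel())[1:].argmax()+1;m=L==k;p=P[m];print(m.sum(),np.median(p[:,2]))
print(cv2.minAreaRect((p[:,:2]*1000).astype(np.float32)))
c,P,m=wristfind('red',.034,.046,'s',near=(.4528,-.1512,.06))
plan(.4528,-.1512,.15,64)
plan(.4528,-.1512,.15,154)
E
```

```text
n 654 z 0.0460
sq [np.float64(0.0011), np.float64(18.0), array([ 0.6135, -0.2204]), array([0.0389, 0.0388])]
7644 0.006024783788959764
((613.6199340820312, -218.9765625), (101.66036224365234, 102.10879516601562), 18.213998794555664)
n 1490 z 0.0395
sq [np.float64(0.0013), np.float64(-26.0), array([ 0.4552, -0.151 ]), array([0.0621, 0.0624])]
t 31.95 pos [ 0.6109 -0.2168  0.1503] jawyaw 108.1 tilt 0.41 open 0.0851 F [ 0.2  0.1 -0.3]
  tool shift mm [  1.5 129.9 111.4] after-turn [  0.3 170.9 -10.3] rotvec [44.07  0.16 -0.38] q6 -2.31
t 31.95 pos [ 0.6109 -0.2168  0.1503] jawyaw 108.1 tilt 0.41 open 0.0851 F [ 0.2  0.1 -0.3]
  tool shift mm [  1.5 129.9 111.4] after-turn [  0.3  10.3 170.9] rotvec [-45.93   0.39  -0.16] q6 -2.31
```

View pics/w20.png

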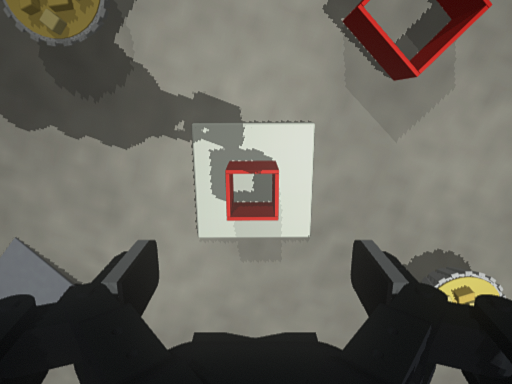

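The small square stands centred on the plate at (252,195), rim at 46 mm. Now the large square: turn first.

>>> {"name": "step_arm", "arguments": {
  "steps": [4,0,0,0,0,0,-1,6.5,0,0,0,0,0,-1,6.5,0,0,0,0,0,-1,6.5,0,0,0,0,0,-1,6.5,0,0,0,0,0,-1,6,0,0,0,0,0,-1,4,0,0,0,0,0,-1,1,0,0,0,0,0,-1,0,0,0,0,0,0,-1]
}}

```text
time_s: 32.7
position: [0.5992, -0.2117, 0.1265]
orientation: [0.588, -0.368, 0.604, 0.393]
contact_force: [0.4, 0.1, -0.2]
opening: 0.0855
```

```bash
python3 - <<'E'
from h import *
manip.camera('wrist');manip.camera('wrist')
plan(.4545,-.151,.15,64)
E
```

```text
t 32.80 pos [ 0.5993 -0.2118  0.1269] jawyaw 65.3 tilt 2.36 open 0.0854 F [-0.3 -0.5 -0. ]
  tool shift mm [-16.6 157.8  -5.5] after-turn [-23.1 156.8  -8.9] rotvec [ 1.25 -0.03 -2.36] q6 -1.56
```

>>> {"name": "step_arm", "arguments": {
  "steps": [0.6,0,-1.2,-0.005,0.015,-0.001,-1,0.6,0,-1.1,-0.005,0.026,-0.001,-1,0,0,0,-0.005,0.03,-0.002,-1,0,0,0,-0.004,0.03,-0.002,-1,0,0,0,-0.003,0.025,-0.002,-1,0,0,0,0,0.015,-0.001,-1,0,0,0,0,0.007,0,-1,0,0,0,0,0,0,-1]
}}

```text
time_s: 33.47
position: [0.4551, -0.1537, 0.1462]
orientation: [0.596, -0.379, 0.597, 0.381]
contact_force: [-0.3, 0.2, -0.2]
opening: 0.0852
```

```bash
python3 - <<'E'
from h import *
manip.camera('wrist');manip.camera('wrist')
c,P,m=wristfind('red',.034,.046,'s',near=(.4545,-.151,.06));save(c,'w21.png')
plan(.4545,-.151,.09,64)
E
```

```text
n 1627 z 0.0398
sq [np.float64(0.0014), np.float64(-26.0), array([ 0.4534, -0.1504]), array([0.0634, 0.0631])]
t 33.62 pos [ 0.4568 -0.1546  0.1464] jawyaw 64.9 tilt 0.12 open 0.0855 F [0.9 0.3 0.6]
  tool shift mm [56.5  3.5  2.3] after-turn [56.4  3.7  2.2] rotvec [ 0.92 -0.03 -0.12] q6 -1.57
```

View pics/w21.png

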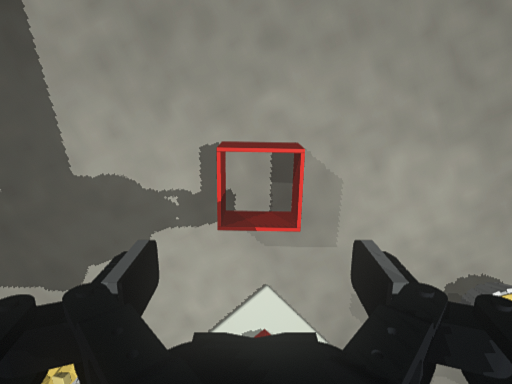

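>>> {"name": "step_arm", "arguments": {
  "steps": [0.9,0,0,0.012,0.003,0.0015,-1,0,0,0,0.018,0.002,0.001,-1,0,0,0,0.018,0,0,-1,0,0,0,0.01,0,0,-1,0,0,0,0.003,0,0,-1]
}}

```text
time_s: 34.03
position: [0.4567, -0.1513, 0.0822]
orientation: [0.6, -0.375, 0.6, 0.373]
contact_force: [-0.1, 0.8, -0.2]
opening: 0.0857
```

```bash
python3 - <<'E'
from h import *
manip.camera('wrist');manip.camera('wrist')
c,P,m=wristfind('red',.034,.046,'s',near=(.4545,-.151,.06))
plan(.4535,-.1504,.03,64)
E
```

```text
n 3172 z 0.0397
sq [np.float64(0.0015), np.float64(-26.0), array([ 0.4536, -0.1505]), array([0.0636, 0.063 ])]
t 34.18 pos [ 0.4575 -0.1517  0.0844] jawyaw 63.9 tilt 0.24 open 0.0855 F [0.1 0.1 0.7]
  tool shift mm [54.4  4.4 -0.6] after-turn [54.4  4.2 -0.6] rotvec [-0.12 -0.02  0.24] q6 -1.54
```

>>> {"name": "step_arm", "arguments": {
  "steps": [0,0,0.2,0.008,0.003,-0.0005,-1,0,0,0,0.013,0.001,0,-1,0,0,0,0.013,0.0005,0,-1,0,0,0,0.01,0,0,-1,0,0,0,0.004,0,0,-1]
}}

```text
time_s: 34.6
position: [0.4576, -0.1523, 0.0392]
orientation: [0.602, -0.377, 0.598, 0.371]
contact_force: [0.3, -0.3, -0.7]
opening: 0.0854
```

```bash
python3 - <<'E'
from h import *
manip.camera('wrist');c=manip.camera('wrist');save(c,'w22.png')
plan(.4535,-.1504,.03,64)
E
```

```text
t 34.70 pos [ 0.4575 -0.1523  0.0395] jawyaw 63.9 tilt 0.58 open 0.0851 F [0.4 0.3 1.1]
  tool shift mm [ 9.5  4.5 -0.1] after-turn [ 9.5  4.4 -0.1] rotvec [-0.13 -0.01  0.58] q6 -1.54
```

View pics/w22.png

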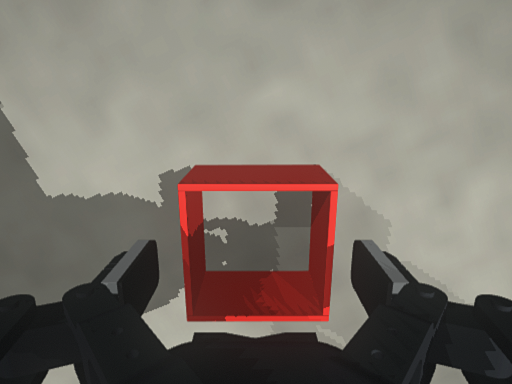

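The large frame at (258,245) is square between the fingers. Going down the rest, closing and lifting.

>>> {"name": "step_arm", "arguments": {
  "steps": [0,0,0.5,0.005,0.004,0,-1,0,0,0,0.004,0.001,0,-0.7,0,0,0,0.001,0,0,-0.3,0,0,0,0,0,0,0.3,0,0,0,0,0,0,1,0,0,0,0,0,0,1,0,0,0,0,0,0,1,0,0,0,-0.01,0,0,1,0,0,0,-0.025,0,0,1,0,0,0,-0.03,0,0,1,0,0,0,-0.03,0,0,1,0,0,0,-0.015,0,0,1]
}}

```text
time_s: 35.7
position: [0.4499, -0.1486, 0.1425]
orientation: [0.599, -0.372, 0.601, 0.376]
contact_force: [0.9, 0.1, -0.3]
opening: 0.0626
```

```bash
python3 - <<'E'
from h import *
manip.camera('wrist');s=manip.get_state();p=s['position']
c,P,m=wristfind('red',p[2]+.004,p[2]+.02,'s',near=(p[0],p[1],.05));save(c,'w23.png')
print(np.percentile(P[m][:,2],99)-p[2])
plan(.6135,-.2204,.15,108)
E
```

```text
n 5218 z 0.1537
sq [np.float64(0.0012), np.float64(-26.0), array([ 0.4495, -0.1498]), array([0.062 , 0.0628])]
0.010446047769198885
t 35.80 pos [ 0.4511 -0.1492  0.1429] jawyaw 63.9 tilt 0.18 open 0.0628 F [ 0.4 -0.5 -0.8]
  tool shift mm [  -7.6 -177.1    7.6] after-turn [  -7.1 -132.4 -117.9] rotvec [-44.13   0.06  -0.18] q6 -1.54
```

View pics/w23.png

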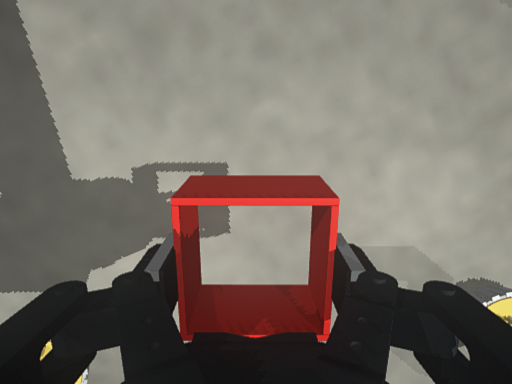

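>>> {"name": "step_arm", "arguments": {
  "steps": [-4,0,0,-0.004,0,0,1,-6.5,0,0,-0.004,0,0,1,-6.5,0,0,-0.004,0,0,1,-6.5,0,0,-0.004,0,0,1,-6.5,0,0,-0.002,0,0,1,-6,0,0,-0.002,0,0,1,-4,0,0,0,0,0,1,-1,0,0,0,0,0,1,0,0,0,0,0,0,1]
}}

```text
time_s: 36.55
position: [0.4476, -0.1476, 0.1593]
orientation: [0.421, -0.564, 0.422, 0.571]
contact_force: [-0.2, 0.2, 0.2]
opening: 0.0626
```

```bash
python3 - <<'E'
from h import *
manip.camera('wrist');manip.camera('wrist')
plan(.6135,-.2204,.15,108)
E
```

```text
t 36.65 pos [ 0.4476 -0.1476  0.1593] jawyaw 106.7 tilt 0.58 open 0.0628 F [ 0.6 -0.8 -1.5]
  tool shift mm [   7.5 -138.1 -117.4] after-turn [   9.3 -135.3 -120.5] rotvec [-1.32  0.38 -0.44] q6 -2.29
```

>>> {"name": "step_arm", "arguments": {
  "steps": [-1.3,0.4,-0.4,-0.002,-0.012,-0.01,1,0,0,0,-0.003,-0.024,-0.021,1,0,0,0,-0.003,-0.028,-0.025,1,0,0,0,-0.002,-0.028,-0.025,1,0,0,0,-0.001,-0.02,-0.016,1,0,0,0,0,-0.01,-0.008,1,0,0,0,0,-0.003,-0.003,1,0,0,0,0,0,0,1]
}}

```text
time_s: 37.32
position: [0.6036, -0.2145, 0.1651]
orientation: [0.42, -0.567, 0.421, 0.57]
contact_force: [1.2, -0.3, -0.8]
opening: 0.0629
```

```bash
python3 - <<'E'
from h import *
manip.camera('wrist');manip.camera('wrist');s=manip.get_state();p=s['position']
c,P,m=wristfind('red',p[2]+.004,p[2]+.02,'s',near=(p[0],p[1],.05));save(c,'w24.png')
plan(.6135,-.2204,.15,108)
E
```

```text
n 4883 z 0.1738
sq [np.float64(0.0011), np.float64(17.0), array([ 0.6006, -0.2153]), array([0.062 , 0.0627])]
t 37.47 pos [ 0.6023 -0.2137  0.1654] jawyaw 107.1 tilt 0.34 open 0.0628 F [-0.2 -0.2 -1.2]
  tool shift mm [15.3 -8.8 -9.7] after-turn [15.4 -8.6 -9.8] rotvec [-0.85  0.19 -0.27] q6 -2.29
```

View pics/w24.png

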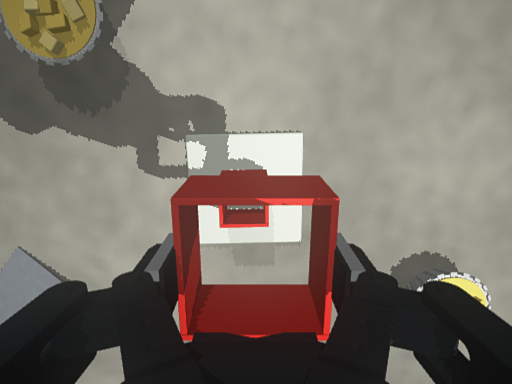

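>>> {"name": "step_arm", "arguments": {
  "steps": [-0.8,0.2,-0.2,0.008,-0.005,-0.004,1,0,0,0,0.018,-0.005,-0.004,1,0,0,0,0.018,-0.001,-0.001,1,0,0,0,0.012,0,0,1,0,0,0,0.005,0,0,1]
}}

```text
time_s: 37.88
position: [0.6154, -0.2187, 0.1047]
orientation: [-0.415, 0.574, -0.415, -0.57]
contact_force: [-0.4, 0.5, -0.5]
opening: 0.0625
```

```bash
python3 - <<'E'
from h import *
manip.camera('wrist');manip.camera('wrist')
plan(.6152,-.2188,.09,108)
E
```

```text
t 37.98 pos [ 0.6152 -0.2186  0.1051] jawyaw 108.1 tilt 0.28 open 0.0626 F [ 0.1 -1.1 -1.3]
  tool shift mm [15.1  0.1 -0.1] after-turn [15.1  0.1 -0.1] rotvec [ 0.11 -0.23  0.17] q6 -2.31
```

>>> {"name": "step_arm", "arguments": {
  "steps": [0,-0.2,0.2,0.008,0,0,1,0,0,0,0.011,0.0005,0,1,0,0,0,0.011,0.0005,0,1,0,0,0,0.008,0.0005,0,1]
}}

```text
time_s: 38.32
position: [0.6165, -0.2203, 0.0695]
orientation: [-0.415, 0.575, -0.415, -0.57]
contact_force: [-0.3, -0.5, -0.9]
opening: 0.0628
```

```bash
python3 - <<'E'
from h import *
manip.camera('wrist');c=manip.camera('wrist');save(c,'w25.png')
plan(.6152,-.2188,.036,108)
E
```

```text
t 38.42 pos [ 0.6153 -0.2198  0.0681] jawyaw 108.1 tilt 0.25 open 0.0630 F [-0.5 -0.9 -1.2]
  tool shift mm [32.1 -0.2  1.1] after-turn [32.1 -0.2  1. ] rotvec [ 0.12 -0.19  0.15] q6 -2.31
```

View pics/w25.png

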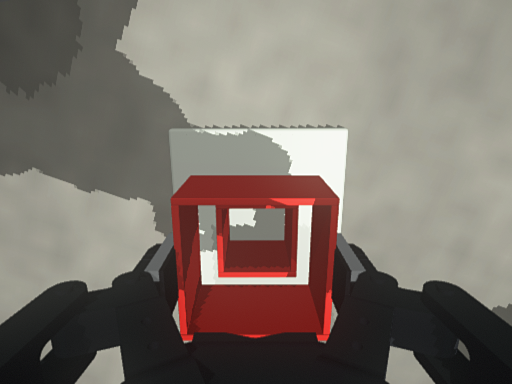

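The small square (257,240) is inside the large frame with even gaps. Lowering on.

>>> {"name": "step_arm", "arguments": {
  "steps": [0,-0.2,0.2,0.008,0,0.001,1,0,0,0,0.01,0,0,1,0,0,0,0.007,0,0,1,0,0,0,0.003,0,0,1]
}}

```text
time_s: 38.75
position: [0.616, -0.2193, 0.0389]
orientation: [-0.415, 0.573, -0.415, -0.572]
contact_force: [-0.3, 0.6, -1.3]
opening: 0.0628
```

```bash
python3 - <<'E'
from h import *
manip.camera('wrist');manip.camera('wrist')
plan(.6152,-.2188,.036,108)
E
```

```text
t 38.85 pos [ 0.6157 -0.2192  0.0391] jawyaw 108.1 tilt 0.04 open 0.0630 F [-1.   0.8 -0.6]
  tool shift mm [3.1 0.4 0.5] after-turn [3.1 0.4 0.5] rotvec [ 0.11 -0.04  0.  ] q6 -2.31
```

>>> {"name": "step_arm", "arguments": {
  "steps": [0,0,0,0.002,0,0,1,0,0,0,0.0015,0,0,1,0,0,0,0.0015,0,0,1,0,0,0,0,0,0,0.1,0,0,0,0,0,0,-0.5,0,0,0,0,0,0,-1,0,0,0,0,0,0,-1,0,0,0,0,0,0,-1,0,0,0,-0.01,0,0,-1,0,0,0,-0.03,0,0,-1,0,0,0,-0.03,0,0,-1,0,0,0,-0.03,0,0,-1,0,0,0,-0.015,0,0,-1,0,0,0,0,0,0,-1]
}}

```text
time_s: 40.02
position: [0.6157, -0.2191, 0.1588]
orientation: [-0.415, 0.573, -0.415, -0.572]
contact_force: [0.8, -0.4, 0.0]
opening: 0.0855
```

```bash
python3 - <<'E'
from h import *
manip.camera('wrist');manip.camera('wrist')
c,P,m=wristfind('red',.042,.053,'s',near=(.6135,-.2204,.06));save(c,'w26.png')
p=P[m];r=np.array([[np.cos(np.radians(18)),-np.sin(np.radians(18))],[np.sin(np.radians(18)),np.cos(np.radians(18))]])
q=np.abs((p[:,:2]-[.6135,-.2204])@r).max(1)
for k in (q<.023,q>=.023): print(sq(p[k]),np.median(p[k][:,2]),np.ptp(p[k][:,2]))
plan(.6,-.2)
a=manip.camera('top');im=a['color'][110:290,80:420,::-1];cv2.imwrite('pics/t2.png',cv2.resize(im,None,fx=2.3,fy=2.3,interpolation=2))
T=pts(a)
for d in manip.silhouettes('top','tart_a'):
    x=T[d['mask']&(a['z_map']>0)];lo=np.percentile(x,1,axis=0);hi=np.percentile(x,99,axis=0);print(d['confidence'],((lo+hi)/2).round(4))
E
```

```text
n 2122 z 0.0458
sq [np.float64(0.0056), np.float64(18.5), array([ 0.6164, -0.2213]), array([0.0626, 0.0624])]
(np.float64(0.001220766189769057), np.float64(18.0), array([ 0.61352187, -0.220232  ]), array([0.03954209, 0.03892289])) 0.045843306653169685 0.005794442541924891
(np.float64(0.0011878652475062782), np.float64(18.5), array([ 0.61642995, -0.22129623]), array([0.06287533, 0.06270801])) 0.0458499136149942 0.006225512058475616
t 40.17 pos [ 0.6137 -0.2182  0.1533] jawyaw 108.1 tilt 0.31 open 0.0855 F [-0.9  0.2 -1.2]
  tool shift mm [ 0.1  7.3 21.5] after-turn [ 0.   7.3 21.5] rotvec [ 0.    0.19 -0.25] q6 -2.31
0.7 [ 0.6662 -0.0075  0.0189]
0.68 [0.4308 0.1575 0.0299]
```

View pics/w26.png

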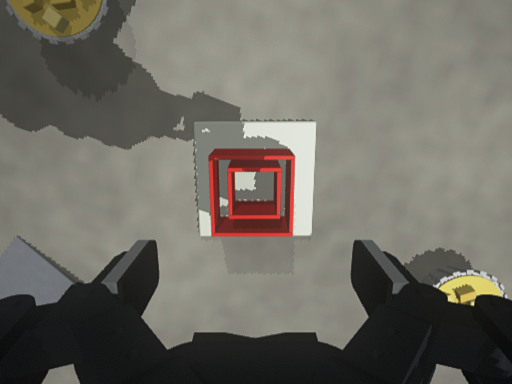

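View pics/t2.png

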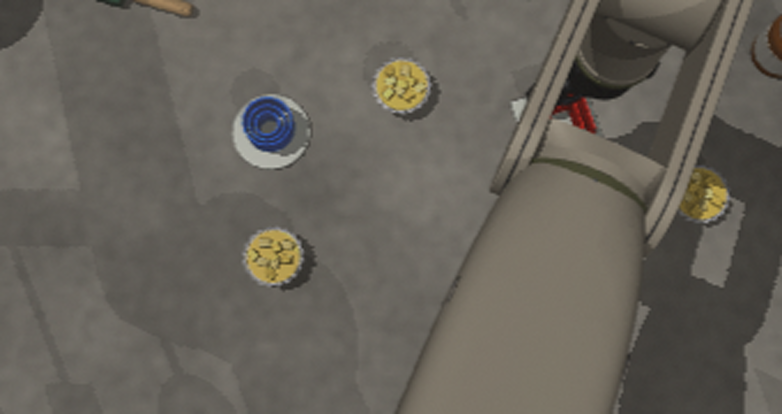

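The squares are nested at (253,195), centres 3 mm apart, rims level, and all three tarts are in place. The gripper is clear, so I'm handing in.

```bash
python3 -c "
from workcell import manip
print(manip.sign_off(), manip.get_state()['time_s'])"
```

```text
the job is handed in; nothing more can be done
the job is handed in; nothing more can be done
```

All five cutters are nested and let go: small, medium and large blue on the round plate, then small and large red on the square plate. I handed the job in at about 41 s of the 115 s.

**Slip on the way:** my first grasp of the small round cutter missed because the arm coasted past it. The closing fingers pushed the cutter about 10 mm, but it stayed upright. I measured it again and picked it up properly.

**Last checks with the wrist camera:**

| Check | Round stack | Square stack |
|---|---|---|
| Rim height (46 mm means flat on the plate) | 45.7–45.8 mm | 45.8 mm |
| Distance between neighbouring cutters' centres (limit 12 mm) | 1.3 and 1.7 mm | about 3 mm |
| Distance from the plate's centre (limit 15 mm) | within about 5 mm | within about 4 mm |

- **Gripper:** it was open and about 120 mm above the release height, touching nothing.
- **Tarts:** the network found two of them in the final top picture. One had not moved. The other read about 5 mm off, which I put down to measurement error because the picture shows it in the same place. The third was partly hidden by the arm and I did not measure it. What shows of it is upright at its old spot.
- **Network labels:** early on they confused the round cutter sizes and missed some cutters, so I used colour and shape fits instead.

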